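# Dust off hard-disk parts in the ionised-air drawer box

## Robot

A 7-joint arm with a two-finger parallel gripper is mounted at the origin on the work surface. World frame = base frame: x ahead of the robot, y to its left, z up, the work surface at z = 0. Lengths are in m, angles in rad, forces in N, time in s.
With the tool pointing down it reaches from about 0.35 to 0.9 m from the base axis. Payload 19.9 kg.
Tool frame: the origin (TCP) lies at the very end of the fingers, on their centre line; the grasp point (between the pads) lies 19 mm behind it; z points along the fingers, y is the line along which they close (so a half turn about z gives the same grasp; the last joint's range is limited). The gripper opens to 94 mm and grips with 3 to 60 N. Pads are 16 mm wide; open, the fingers measure 119 mm over their backs; the gripper's body (75 mm by 177 mm) begins 78 mm behind the grasp point.
Start: joints at [-1.335, 0.417, -0.01, 1.614, 0.005, 1.111, -0.053], TCP at [0.171, 0.601, 0.205] pointing down, gripper open.
Joint ranges: [-2.81, 2.81], [-0.39, 2.02], [-1.27, 1.25], [0.06, 2.57], [-1.19, 4.33], [0.19, 2], [-2.82, 2.82]. Speed limits (rad/s): [1.89, 1.89, 2.39, 2.39, 3.01, 3.01, 3.01].

## Interface

Orientations are given as [roll, pitch, yaw] about the fixed x, y, z axes, in that order (R = Rz(yaw) Ry(pitch) Rx(roll)).
In Python, from station import env, camera, camera_params, spot_in gives the robot as it stands.
- The arm moves only by the tool carry_out, never from a script. Its arguments are lists of equal length, an entry for each row: "delta_rot": the turn, a rotation vector about the tool's x, y, z in rad, a list of three; "delta_pos": the shift along the tool's x, y, z in cm, a list of three; "grip": the opening, from 0 (shut) to 1 (fully open). A call has 1 to 12 rows; each row is the pose to reach, as a shift and turn from the pose commanded when the call began, along the tool's axes at that moment; what a row does not reach only later rows make up. A row lasts 1/10 s, in which the tool goes at most 50 mm and 8.59 degrees, less where a joint would pass 70% of its speed; a pose out of reach is approached as far as the arm can. A call with a gripper value outside its range is refused whole. The fingers move at their own pace and stop on an object; "newtons" is the grip in N (left out, the last holds). Time passes only in rows, so rows that repeat a pose let the fingers close. It gives the time, the measured TCP pose, the force, the opening and the grip force at its end, in the units of the state.
- env.get_state(): the state, without advancing time (a new reading comes with each control period).
- camera(name): name is "side" or "top"; returns (picture, depth): 420x560x3 uint8, blue, green, red; 420x560 float32, m along the optical axis (not along the pixel's ray), 0 where there is no reading.
- camera_params(name): a dict with "fx", "fy", "cx", "cy" (pixels), "k1" (the pictures are not rectified: a ray, as slopes to the right and down, at radius r is drawn at 1 + k1 r^2 times it, then the intrinsics apply), "world_to_cam" (4x4, takes a point from world to camera coordinates). Camera axes: x right, y down, z forward; pixel columns grow to the right and rows downward; lengths in m; the calibration is good to about 2 mm. A picture is of the moment at which its call begins. camera_params takes no time and is no camera call.
- env.finish_job(): hands the job in; it is judged then, once.
Trained networks look in the newest picture that a camera, given by its name, has taken for a name from the list of things; names that differ only in an ending like _2 or _b are one class to them, and where a whole thing is asked for, a point or a joint stands for the part that bears it (a point fixed in the world has none). Each returns a list of dicts, best first, with "score" (0 to 1); they miss things now and then, are a little off and sometimes report something else, mostly with a low value. They report only what shows in the picture. A call takes as long as a camera call. They do not tell look-alikes from the thing itself.
- spot_in(camera, label): "xyz" ([x, y, z] in m, in world coordinates, good to about 4 mm: the middle of the surface that is visible of it).
The state is a dict: "t": time; "q": joint angles; "qvel": joint speeds; "effort": joint torques, N m; "tool_pos": TCP position; "tcp_rot": TCP orientation; "ft_force": force on the tool from outside, world axes, zero at the start; "ft_torque": the same for the moment, N m; "grip_width": finger opening in m; "grip_force": force on a finger pad.
Only numpy, scipy, OpenCV 4.12 (cv2) and the standard library are available. Lean on these libraries where they do the work, as an engineer would, in place of code of your own. Each camera call takes 0.05 s, during which the arm holds its last target. There are 200 camera calls.

## Task

The loose hard-disk parts on the blue mat need their dust blown off: lay them all in the open drawer of the white air box, push the drawer fully home until its catch seats, then swing the air lever on top to its stop and let it spring back. Open the drawer again, lay all the parts on the floor of the grey tray, and push the empty drawer fully home. Never swing the air lever while the drawer is open, and leave the open hard disk, the bottle and the screwdriver alone.

Things in the scene. Friction and masses are not known exactly. Their poses are not given: they have to be found in the camera images.
- airbox: air cleaning box: a low white cabinet 220 mm deep (its x) x 270 mm wide (its y) x 80 mm high, fixed to the bench; origin at the centre of its underside, its x axis points from its front (the drawer side, toward the robot) to its back, y to its left seen from the robot. A sprung lever stands on its top at the left; a gauge and an exhaust grille lie further back
- drawer (a joint): opening of the box's only drawer: 0 = home against its stop, 0.15 m = fully open, it slides out along the box's -x. It starts open. Sliding takes about 1 N; a sprung roller catch resists with up to about 10 N between 4 and 12 mm open and over the last 3 mm draws the drawer home and holds it, so that opening it again takes about 7 N
- drawer_floor (a point): centre of the upper face of the drawer's floor, moves with the drawer; axes as the box's. 18 mm above the bench. The black pan measures 130 mm (x) x 220 mm (y) inside, its walls rise 38 mm above this floor, the white drawer front 48 mm above it; the whole pan is clear of the cabinet when the drawer is at least 0.142 m open; the cabinet's top is 62 mm above this floor
- drawer_handle (a point): centre of the drawer's bow handle: a level steel bar, 110 mm long along the box's y, about 10 mm thick, 48 mm above the bench, 35 mm in front of the flat white drawer front, which is 252 mm wide and reaches 66 mm above the bench; moves with the drawer
- air_lever (a joint): angle of the sprung air lever: 0 = at rest, 1.1 rad = at its stop; counter-clockwise seen from above. At rest the arm points from its pivot to the box's front (-x); it swings toward the middle of the box (-y). Pushing the knob takes about 2 N at rest and 7 N at the stop; released, it springs back
- lever_knob (a point): on the axis of the lever's upright black knob, 16 mm in diameter, 70 mm from the pivot; the knob reaches from 101 to 135 mm above the bench, this point lies 124 mm above the bench; moves with the lever
- lever_pivot (a point): on the vertical axis about which the lever turns, 124 mm above the bench; the pivot and the arm themselves reach only up to 111 mm
- mat: flat blue antistatic mat, 220 x 220 x 3 mm, fixed; origin at the centre of its underside. Two or three of the four kinds of part lie on it at the start, apart from one another, on their undersides
- tray: grey plastic tray for the clean parts, 160 mm (x) x 210 mm (y) outside, walls 5 mm thick and 18 mm high, fixed to the bench; origin at the centre of its underside
- tray_in (a point): centre of the upper face of the tray's floor, 5 mm above the bench; axes as the tray's
- motor_mid (a point): spindle motor, half-way up (11 mm above its underside) on its axis; z up its axis: an aluminium hub 28 mm in diameter from 5 to 22 mm above its underside (hub to be gripped), on a 5 mm thick flange with three screw ears that reach 24 mm from the axis; 70 g. Absent in some runs
- motor: the same spindle motor, origin at the centre of its underside
- yoke_mid (a point): magnet yoke, half-way up (6.5 mm): a gently bent dark steel block 56 mm long along its x, 13 mm high, its middle 24 mm having flat sides 30 mm apart (along its y), to be gripped there; 90 g. Absent in some runs
- yoke: the same magnet yoke, origin at the centre of its underside
- actuator_mid (a point): stripped actuator arm, half-way up (9 mm) on the axis of its upright aluminium barrel, 20 mm in diameter and 18 mm high, which is to be gripped along its y; along its +x stand three stacked narrow arms (11 mm wide, to 42 mm from the axis, top at 15 mm), along its -x the flat coil (34 mm wide along y, 6 mm thick, 14 to 38 mm from the axis); 40 g. Absent in some runs
- actuator: the same actuator arm, origin at the centre of the barrel's underside
- comb_mid (a point): head comb, half-way up (10 mm): an aluminium block 40 mm (x) x 16 mm (y) x 20 mm high with four thin teeth at its +x end, to be gripped across its 16 mm; 35 g. Absent in some runs
- comb: the same head comb, origin at the centre of its underside
- open_disk: bystander: an opened 3.5-inch hard disk, 147 x 102 x 26 mm, lying on the bench; origin at the centre of its underside
- wash_bottle: bystander: closed white bottle, 56 mm in diameter, 130 mm high; origin at the centre of its underside
- driver: bystander: small screwdriver, 160 mm long along its x, lying on the bench near the bottle, to the left of the box
Not all that is in view belongs to the job. What is shaped like the motor but green or red is not meant.

How it is judged:
On the way, in this order (a step that is already met when the one before it is completed fails the run):
1. all the parts lie in the open drawer, let go (x of motor_mid in the frame of drawer_floor between -0.065 and 0.065 m and y of motor_mid in the frame of drawer_floor between -0.11 and 0.11 m and z of motor_mid in the frame of drawer_floor between 0 and 0.028 m and x of yoke_mid in the frame of drawer_floor between -0.065 and 0.065 m and y of yoke_mid in the frame of drawer_floor between -0.11 and 0.11 m and z of yoke_mid in the frame of drawer_floor between 0 and 0.028 m and x of actuator_mid in the frame of drawer_floor between -0.065 and 0.065 m and y of actuator_mid in the frame of drawer_floor between -0.11 and 0.11 m and z of actuator_mid in the frame of drawer_floor between 0 and 0.028 m and x of comb_mid in the frame of drawer_floor between -0.065 and 0.065 m and y of comb_mid in the frame of drawer_floor between -0.11 and 0.11 m and z of comb_mid in the frame of drawer_floor between 0 and 0.028 m and contact force between each of motor, yoke, actuator, comb and the fingers below 0.1 N and value of joint drawer above 0.02 m), for 0.2 s.
2. the drawer is home at its catch with the parts inside (x of motor_mid in the frame of drawer_floor between -0.065 and 0.065 m and y of motor_mid in the frame of drawer_floor between -0.11 and 0.11 m and z of motor_mid in the frame of drawer_floor between 0 and 0.028 m and x of yoke_mid in the frame of drawer_floor between -0.065 and 0.065 m and y of yoke_mid in the frame of drawer_floor between -0.11 and 0.11 m and z of yoke_mid in the frame of drawer_floor between 0 and 0.028 m and x of actuator_mid in the frame of drawer_floor between -0.065 and 0.065 m and y of actuator_mid in the frame of drawer_floor between -0.11 and 0.11 m and z of actuator_mid in the frame of drawer_floor between 0 and 0.028 m and x of comb_mid in the frame of drawer_floor between -0.065 and 0.065 m and y of comb_mid in the frame of drawer_floor between -0.11 and 0.11 m and z of comb_mid in the frame of drawer_floor between 0 and 0.028 m and value of joint drawer below 0.003 m), for 0.2 s.
3. the air lever is swung to its stop while the drawer is home (value of joint air_lever above 1 rad and value of joint drawer below 0.003 m), for 0.1 s.
4. the air lever has sprung back (value of joint air_lever below 0.1 rad and value of joint drawer below 0.003 m), for 0.1 s.
5. the drawer is pulled open again (value of joint drawer above 0.08 m), for 0.2 s.
At the end, for the whole second after the job is handed in: every part present lies at rest on the tray's floor inside its walls (its centre less than 28 mm above the floor), the drawer is home (less than 3 mm open) and the air lever is back at rest (less than 0.1 rad) (all of step 4 and x of motor_mid in the frame of tray_in between -0.075 and 0.075 m and y of motor_mid in the frame of tray_in between -0.1 and 0.1 m and z of motor_mid in the frame of tray_in between 0 and 0.028 m and linear speed of each of motor, yoke, actuator, comb below 0.03 m/s and x of yoke_mid in the frame of tray_in between -0.075 and 0.075 m and y of yoke_mid in the frame of tray_in between -0.1 and 0.1 m and z of yoke_mid in the frame of tray_in between 0 and 0.028 m and x of actuator_mid in the frame of tray_in between -0.075 and 0.075 m and y of actuator_mid in the frame of tray_in between -0.1 and 0.1 m and z of actuator_mid in the frame of tray_in between 0 and 0.028 m and x of comb_mid in the frame of tray_in between -0.075 and 0.075 m and y of comb_mid in the frame of tray_in between -0.1 and 0.1 m and z of comb_mid in the frame of tray_in between 0 and 0.028 m); the robot touches nothing.
It fails at once if the air lever is swung while the drawer is open (value of joint air_lever above 0.3 rad and value of joint drawer above 0.02 m).
It fails at once if the open hard disk is disturbed (moved more than 20 mm) (distance of open_disk from where it was at the start of the episode above 0.02 m).
It fails at once if the bottle is disturbed (moved more than 20 mm) (distance of wash_bottle from where it was at the start of the episode above 0.02 m).
It fails at once if the screwdriver is disturbed (moved more than 20 mm) (distance of driver from where it was at the start of the episode above 0.02 m).
Of motor, yoke, actuator, comb only 2 to 3 are there at a start; the rules pass over those that are not, and their reading is None.
At some moment in a run one of motor, yoke, comb may be knocked a few centimetres aside while the robot is not near it.
Once in a run the grip may slacken for a moment while it holds something.
It also fails if it takes over 210 s, if anything falls off the work surface, if the arm or the gripper's body presses on something with over 40 N, if the wrist force passes 120 N, or if a joint passes its speed limit or range.

## Working session

There is one attempt and no reset: what is moved stays moved. The work goes in short steps, Python scripts to look and compute and a tool call to move; the robot and the scene stay as the last step left them, time stands still between calls to the robot, and variables do not carry over. Pictures are saved under pics/ and viewed, at most 14 in all, crops included, and the job is handed in when it is done.

Besides the shell and the picture viewer there is one more tool, called in YAML: its name, and indented under it one key for each argument. carry_out: Moves the arm, as the interface text tells. Its arguments: {"type":"object","properties":{"delta_rot":{"type":"array","items":{"type":"array","items":{"type":"number"}}},"delta_pos":{"type":"array","items":{"type":"array","items":{"type":"number"}}},"grip":{"type":"array","items":{"type":"number"}},"newtons":{"type":"number"}},"required":["delta_rot","delta_pos","grip"]}

```bash
mkdir -p pics; ls; cat > h.py <<'E'
import numpy as np, cv2, json
from station import env, camera, camera_params, spot_in
from scipy.spatial.transform import Rotation as R
def P(n):
    p=camera_params(n); return p,np.array(p["world_to_cam"])
def cloud(n,d):
    p,T=P(n); h,w=d.shape
    K=np.array([[p["fx"],0,p["cx"]],[0,p["fy"],p["cy"]],[0,0,1]])
    v,u=np.mgrid[0:h,0:w].astype(float)
    xd=(u-p["cx"])/p["fx"]; yd=(v-p["cy"])/p["fy"]; x,y=xd.copy(),yd.copy()
    for _ in range(10):
        s=1+p["k1"]*(x*x+y*y); x,y=xd/s,yd/s
    c=np.stack([x*d,y*d,d],-1); return (c-T[:3,3])@T[:3,:3]
def pix(n,X):
    p,T=P(n); c=T[:3,:3]@np.array(X)+T[:3,3]; x,y=c[:2]/c[2]; s=1+p["k1"]*(x*x+y*y)
    return round(p["fx"]*x*s+p["cx"]),round(p["fy"]*y*s+p["cy"])
E
python3 - <<'E'
from h import *
print(env.get_state())
for n in("side","top"):
    im,d=camera(n); cv2.imwrite(f"pics/{n}0.png",im); np.save(f"{n}0.npy",d)
    for l in "airbox drawer_handle drawer_floor lever_knob lever_pivot mat tray motor yoke actuator comb open_disk wash_bottle driver".split():
        print(n,l,[(round(r["score"],2),np.round(r["xyz"],3).tolist(),pix(n,r["xyz"])) for r in spot_in(n,l)])
E
```

```text
pics
{'t': 0.0, 'q': array([-1.33551813,  0.41795456, -0.01029085,  1.61417552,  0.00471688,
        1.11068412, -0.05299183]), 'qvel': array([-0.00028588,  0.0012982 , -0.0010608 , -0.00131744,  0.00109181,
       -0.00038686, -0.00063368]), 'effort': array([-8.13869428e-04, -8.51226568e+01,  6.38554450e-01, -4.25995731e+01,
       -4.88208246e-02,  1.86167605e-02,  1.09064529e-04]), 'tool_pos': array([0.17070828, 0.60084656, 0.2048369 ]), 'tcp_rot': array([-3.14039925e+00,  1.10276249e-04,  2.86482734e+00]), 'ft_force': array([0.49192519, 0.77536429, 0.77042576]), 'ft_torque': array([-0.00776229,  0.03636561, -0.00346688]), 'grip_force': 0.0, 'grip_width': 0.09418176417340392}
side airbox [(0.93, [0.659, 0.066, 0.066], (234, 204))]
side drawer_handle [(0.72, [0.561, 0.036, 0.019], (272, 219))]
side drawer_floor [(0.96, [0.563, 0.032, 0.023], (272, 217))]
side lever_knob [(0.53, [0.684, 0.117, 0.113], (216, 201))]
side lever_pivot [(0.94, [0.659, 0.062, 0.066], (235, 204))]
side mat [(0.82, [0.477, 0.321, 0.002], (258, 317)), (0.28, [0.521, 0.355, 0.019], (234, 319))]
side tray [(0.
[... 872 characters left out ...]
1, 0.023], (221, 159))]
top drawer_floor []
top lever_knob [(0.69, [0.701, 0.113, 0.113], (278, 146))]
top lever_pivot [(0.66, [0.666, 0.028, 0.081], (304, 160)), (0.28, [0.462, -0.304, 0.005], (400, 226))]
top mat [(0.66, [0.482, 0.308, 0.005], (220, 217))]
top tray [(0.66, [0.458, -0.304, 0.001], (400, 227))]
top motor [(0.63, [0.468, 0.51, 0.018], (160, 219)), (0.4, [0.429, 0.356, 0.02], (204, 232))]
top yoke [(0.71, [0.43, 0.277, 0.013], (228, 232))]
top actuator []
top comb [(0.57, [0.524, 0.351, 0.025], (207, 203))]
top open_disk [(0.95, [0.69, -0.331, 0.023], (407, 159))]
top wash_bottle [(0.65, [0.713, 0.268, 0.083], (231, 145))]
top driver [(0.72, [0.677, 0.312, 0.023], (220, 160))]
```

```bash
python3 - <<'E'
from h import *
im=cv2.imread("pics/side0.png"); cv2.imwrite("pics/s0.png",cv2.resize(im,(784,588)))
im=cv2.imread("pics/top0.png"); cv2.imwrite("pics/t0.png",cv2.resize(im[100:280,130:370],(800,600),interpolation=cv2.INTER_CUBIC))
E
```

```text
(no output)
```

View pics/s0.png

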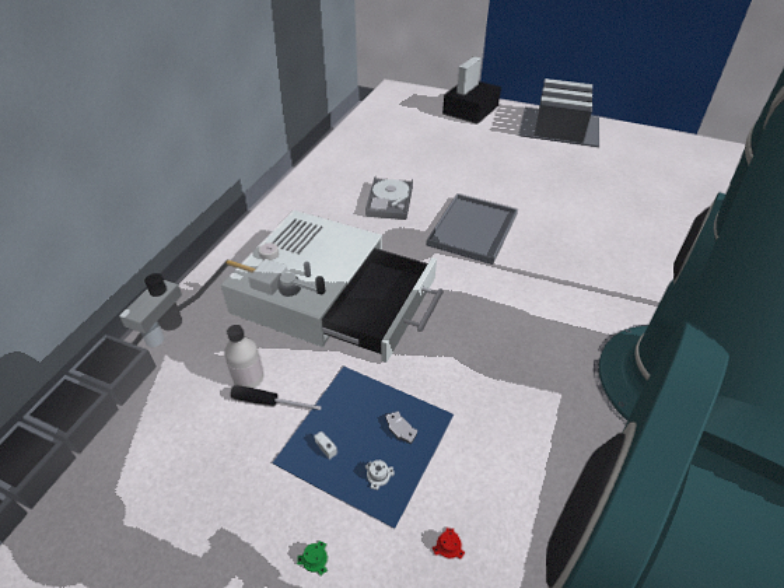

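View pics/t0.png

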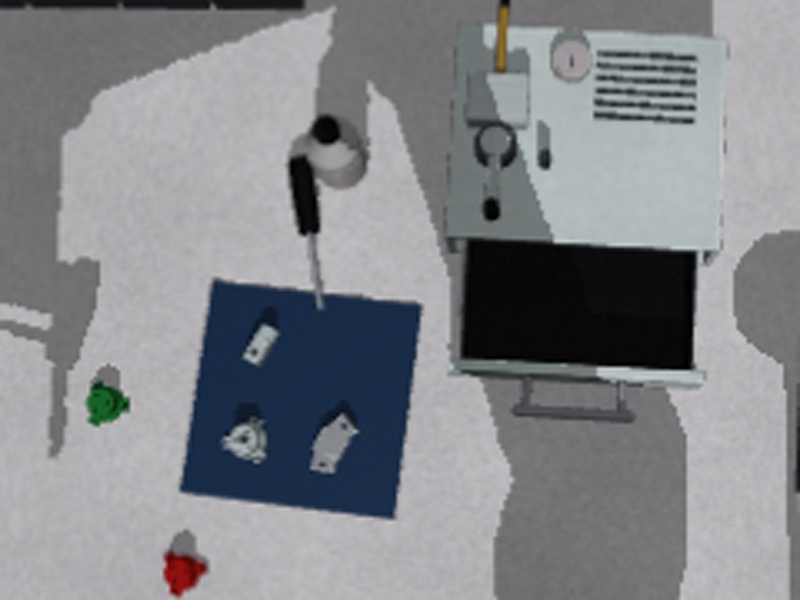

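The mat holds three parts: the comb at about (260,343), the motor at (245,440) and the yoke at (333,440) in the top crop. The motor could be confused with the green one at (105,402) or the red one at (183,570). I choose the aluminium one on the mat. Next I measure the poses.

```bash
cat >> h.py <<'E'
def parts(ims, zlo=0.009, box=((0.33,0.62),(0.18,0.44)), zhi=0.04, name=None):
    """ims: dict cam->(im,depth); clusters of points above zlo in the xy box"""
    for n,(im,d) in ims.items():
        C=cloud(n,d); m=(d>0)&(C[...,2]>zlo)&(C[...,2]<zhi)
        for a in(0,1): m&=(C[...,a]>box[a][0])&(C[...,a]<box[a][1])
        k,lab,st,_=cv2.connectedComponentsWithStats(m.astype(np.uint8))
        for i in range(1,k):
            if st[i,4]<15: continue
            Q=C[lab==i]; top=Q[Q[:,2]>np.percentile(Q[:,2],90)-0.006]
            r=cv2.minAreaRect((top[:,:2]*1000).astype(np.float32)); b=cv2.boxPoints(r)
            e=max((b[1]-b[0],b[2]-b[1]),key=np.linalg.norm)
            w,V=np.linalg.eigh(np.cov(top[:,:2].T)); 
            ang=lambda e:round(np.degrees(np.arctan2(e[1],e[0]))%180)
            print(n,"n",st[i,4],"rect",np.round(r[0]),np.round(r[1]),"long",ang(e),"pca",ang(V[:,1]),"mean",np.round(top.mean(0)*1000),"ztop",round(np.percentile(Q[:,2],90)*1000),"px",st[i,:2]+st[i,2:4]//2)
E
python3 - <<'E'
from h import *
ims={n:(cv2.imread(f"pics/{n}0.png"),np.load(f"{n}0.npy")) for n in("side","top")}
parts(ims)
def rect(n,zl,zh,bx,by):
    C=cloud(n,ims[n][1]); m=(C[...,2]>zl)&(C[...,2]<zh)&(C[...,0]>bx[0])&(C[...,0]<bx[1])&(C[...,1]>by[0])&(C[...,1]<by[1])
    k,lab,st,_=cv2.connectedComponentsWithStats(m.astype(np.uint8)); i=1+np.argmax(st[1:,4]); Q=C[lab==i]
    r=cv2.minAreaRect((Q[:,:2]*1000).astype(np.float32)); print(n,zl,"c",np.round(r[0]),np.round(r[1]),round(r[2],1),"z",round(Q[:,2].mean()*1000,1),st[i,4])
for n in ims:
    print("boxtop");rect(n,.07,.09,(.55,.95),(-.2,.25))
    print("front");rect(n,.055,.069,(.4,.62),(-.2,.25))
    print("handle");rect(n,.035,.056,(.4,.50),(-.1,.15))
    print("knob");rect(n,.118,.145,(.55,.85),(-.2,.25))
    print("tray rim");rect(n,.011,.03,(.33,.6),(-.45,-.17))
E
```

```text
side n 59 rect [594. 296.] [52.  6.] long 12 pca 11 mean [593. 297.  14.] ztop 16 px [218 290]
side n 276 rect [429. 275.] [31. 63.] long 153 pca 153 mean [428. 275.  15.] ztop 17 px [286 305]
side n 147 rect [529. 351.] [16. 40.] long 153 pca 152 mean [528. 352.  21.] ztop 23 px [232 317]
side n 172 rect [432. 361.] [26. 27.] long 93 pca 127 mean [432. 362.  25.] ztop 27 px [271 336]
top n 30 rect [594. 296.] [49.  6.] long 10 pca 10 mean [594. 296.  16.] ztop 19 px [225 185]
top n 67 rect [527. 350.] [16. 39.] long 149 pca 152 mean [526. 351.  24.] ztop 27 px [207 203]
top n 142 rect [428. 275.] [30. 60.] long 151 pca 149 mean [427. 274.  17.] ztop 20 px [230 232]
top n 77 rect [430. 361.] [23. 25.] long 90 pca 44 mean [430. 361.  25.] ztop 27 px [203 232]
boxtop
side 0.07 c [734.  23.] [274. 223.] 87.7 z 79.7 4169
front
side 0.055 c [506.  31.] [253.  27.] 89.5 z 64.0 392
handle
side 0.035 c [476.  26.] [239.  42.] 87.6 z 48.9 356
knob
side 0.118 c [646. 117.] [16. 13.] 36.9 z 129.3 48
tray rim
side 0.011 c [ 463. -304.] [220. 161.] 86.9 z 16.2 370
boxtop
top 0.07 c [734.  22.] [272. 223.] 87.9 z 80.4 4589
front
top 0.055 c [502.  32.] [ 34. 246.] 3.0 z 64.8 278
handle
top 0.035 c [475.  26.] [132.  42.] 87.4 z 51.3 160
knob
top 0.118 c [645. 117.] [14. 13.] 46.7 z 132.3 25
tray rim
top 0.011 c [ 463. -304.] [212. 162.] 86.8 z 17.6 388
```

```bash
cat >> h.py <<'E'
def mv(*tg):
    """tg: (x,y,z mm, yaw deg) each relative to the measured pose"""
    s=env.get_state(); M=R.from_euler("xyz",s["tcp_rot"]); print("t",round(s["t"],1),np.round(s["tool_pos"]*1000,1),"yaw",round(np.degrees(s["tcp_rot"][2]),1),"w",round(s["grip_width"]*1000,1),"gf",round(s["grip_force"],1),"F",np.round(s["ft_force"],1))
    for x,y,z,a in tg:
        y0=np.degrees(s["tcp_rot"][2]); a=y0+((a-y0+90)%180-90)
        d=M.inv().apply(np.array([x,y,z])/1000-s["tool_pos"])*100
        r=(M.inv()*R.from_euler("xyz",[np.pi,0,np.radians(a)])).as_rotvec()
        print(" ->",(x,y,z,a),"pos",np.round(d,2).tolist(),"rot",np.round(r,3).tolist())
def bx(u,v): # box-frame offsets mm -> world mm
    a=np.radians(-2.3); return 734+u*np.cos(a)-v*np.sin(a), 22.5+u*np.sin(a)+v*np.cos(a)
E
python3 -c "
from h import *
mv((528,351,120,152),(528,351,5,152))
for n in('side','top'):
    d=np.load(n+'0.npy'); C=cloud(n,d); m=(C[...,2]>.008)&(C[...,2]<.030)&(abs(C[...,1]-.03)<.1)&(C[...,0]>.5)&(C[...,0]<.63)
    Q=C[m]; print(n,len(Q),np.percentile(Q,[2,50,98],axis=0).round(3).tolist())
"
```

```text
t 1.5 [170.8 601.2 205.4] yaw 164.1 w 93.8 gf 0.0 F [ 0.4  0.8 -0.4]
 -> (528, 351, 120, np.float64(152.0)) pos [-41.2, -14.3, 8.55] rot [-0.0, 0.0, 0.212]
 -> (528, 351, 5, np.float64(152.0)) pos [-41.2, -14.3, 20.05] rot [-0.0, 0.0, 0.212]
side 1657 [[0.526, -0.066, 0.015], [0.576, 0.025, 0.018], [0.628, 0.105, 0.021]]
top 1998 [[0.515, -0.064, 0.013], [0.571, 0.029, 0.018], [0.628, 0.126, 0.024]]
```

carry_out:
  delta_pos:
    - [-20,-7,4]
    - [-41.2,-14.3,8.5]
    - [-41.2,-14.3,8.5]
    - [-41.2,-14.3,8.5]
    - [-41.2,-14.3,8.5]
    - [-41.2,-14.3,8.5]
    - [-41.2,-14.3,8.5]
    - [-41.2,-14.3,8.5]
    - [-41.2,-14.3,8.5]
    - [-41.2,-14.3,8.5]
    - [-41.2,-14.3,8.5]
    - [-41.2,-14.3,8.5]
  delta_rot:
    - [0,0,0.1]
    - [0,0,0.212]
    - [0,0,0.212]
    - [0,0,0.212]
    - [0,0,0.212]
    - [0,0,0.212]
    - [0,0,0.212]
    - [0,0,0.212]
    - [0,0,0.212]
    - [0,0,0.212]
    - [0,0,0.212]
    - [0,0,0.212]
  grip: [0.5,0.5,0.5,0.5,0.5,0.5,0.5,0.5,0.5,0.5,0.5,0.5]
  newtons: 25

```text
t: 2.7
tool_pos: [0.5272, 0.3521, 0.1206]
tcp_rot: [3.141, -0.001, 2.654]
ft_force: [0.2, 0.4, 0.4]
grip_width: 0.047
grip_force: 0.0
```

```bash
python3 -c "
from h import *
mv((528,351,6,152))
ims={n:camera(n) for n in('side','top')}
parts(ims)"
```

```text
t 2.7 [527.2 352.1 120.6] yaw 152.1 w 47.0 gf 0.0 F [0.2 0.4 0.4]
 -> (528, 351, 6, np.float64(152.0)) pos [-0.13, -0.06, 11.46] rot [0.0, -0.001, 0.001]
side n 28 rect [579. 294.] [22.  5.] long 15 pca 12 mean [579. 294.  14.] ztop 15 px [224 291]
side n 273 rect [429. 275.] [32. 64.] long 150 pca 152 mean [428. 275.  15.] ztop 17 px [286 305]
side n 142 rect [529. 351.] [16. 41.] long 152 pca 153 mean [527. 351.  21.] ztop 23 px [232 317]
side n 171 rect [432. 361.] [27. 26.] long 7 pca 140 mean [431. 361.  25.] ztop 26 px [270 336]
top n 31 rect [592. 296.] [53.  6.] long 11 pca 10 mean [592. 296.  16.] ztop 19 px [225 185]
top n 93 rect [434. 266.] [32. 36.] long 129 pca 152 mean [435. 269.  17.] ztop 20 px [231 231]
```

carry_out:
  delta_pos:
    - [-0.1,-0.1,5]
    - [-0.1,-0.1,10]
    - [-0.1,-0.1,11.5]
    - [-0.1,-0.1,11.5]
    - [-0.1,-0.1,11.5]
    - [-0.1,-0.1,11.5]
    - [-0.1,-0.1,11.5]
    - [-0.1,-0.1,11.5]
    - [-0.1,-0.1,9.5]
    - [-0.1,-0.1,5]
    - [-0.1,-0.1,0]
    - [-0.1,-0.1,0]
  delta_rot:
    - [0,0,0]
    - [0,0,0]
    - [0,0,0]
    - [0,0,0]
    - [0,0,0]
    - [0,0,0]
    - [0,0,0]
    - [0,0,0]
    - [0,0,0]
    - [0,0,0]
    - [0,0,0]
    - [0,0,0]
  grip: [0.5,0.5,0.5,0.5,0,0,0,0,0,0,0,0]
  newtons: 25

```text
t: 4.0
tool_pos: [0.5312, 0.3514, 0.1272]
tcp_rot: [3.133, 0.004, 2.653]
ft_force: [0.4, 1.0, -0.3]
grip_width: 0.016
grip_force: 25.0
```

```bash
python3 -c "
from h import *
x,y=bx(-169,65)
mv((x,y,120,-2.3),(x,y,24,-2.3))"
```

```text
t 4.0 [531.2 351.4 127.2] yaw 152.0 w 16.0 gf 25.0 F [ 0.4  1.  -0.3]
 -> (np.float64(567.7447137402751), np.float64(94.22990862044158), 120, np.float64(177.7)) pos [-15.3, -21.0, 0.61] rot [0.007, 0.006, -0.449]
 -> (np.float64(567.7447137402751), np.float64(94.22990862044158), 24, np.float64(177.7)) pos [-15.27, -21.08, 10.21] rot [0.007, 0.006, -0.449]
```

carry_out:
  delta_pos:
    - [-5,-7,0]
    - [-10,-14,0]
    - [-15.4,-21,0]
    - [-15.4,-21,0]
    - [-15.4,-21,0]
    - [-15.4,-21,0]
    - [-15.4,-21,0]
    - [-15.4,-21,0]
    - [-15.4,-21,3]
    - [-15.4,-21,6]
    - [-15.4,-21,6]
    - [-15.4,-21,6]
  delta_rot:
    - [0,0,-0.15]
    - [0,0,-0.3]
    - [0,0,-0.449]
    - [0,0,-0.449]
    - [0,0,-0.449]
    - [0,0,-0.449]
    - [0,0,-0.449]
    - [0,0,-0.449]
    - [0,0,-0.449]
    - [0,0,-0.449]
    - [0,0,-0.449]
    - [0,0,-0.449]
  grip: [0,0,0,0,0,0,0,0,0,0,0,0]

```text
t: 5.2
tool_pos: [0.5656, 0.0934, 0.0609]
tcp_rot: [3.141, -0.001, 3.104]
ft_force: [-0.3, -0.2, 0.1]
grip_width: 0.0158
grip_force: 25.0
```

```bash
python3 -c "
from h import *
x,y=bx(-169,65)
mv((x,y,24,-2.3))
for n in('side','top'):
    im,d=camera(n); cv2.imwrite('pics/a_%s.png'%n,im)
im=cv2.imread('pics/a_side.png'); cv2.imwrite('pics/a.png',cv2.resize(im[140:280,170:350],(720,560)))"
```

```text
t 5.2 [565.6  93.4  60.9] yaw 177.8 w 15.8 gf 25.0 F [-0.3 -0.2  0.1]
 -> (np.float64(567.7447137402751), np.float64(94.22990862044158), 24, np.float64(177.7)) pos [-0.21, 0.09, 3.69] rot [0.0, -0.001, 0.002]
```

View pics/a.png

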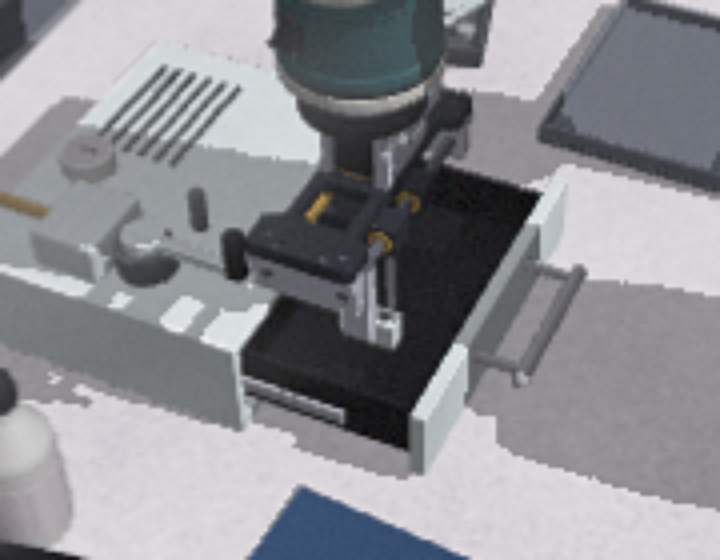

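The hand sits over the left half of the drawer and holds the comb, at crop (385,325). The knob at (238,255) is close behind the body, so I shift slightly toward the robot before lowering.

carry_out:
  delta_pos:
    - [1,0,0.5]
    - [1,0,2.5]
    - [1,0,3.9]
    - [1,0,3.9]
    - [1,0,3.9]
    - [1,0,3.9]
    - [1,0,3.9]
    - [1,0,3.9]
    - [1,0,3.9]
    - [1,0,0]
    - [1,0,-5]
    - [1,0,-7]
  delta_rot:
    - [0,0,0]
    - [0,0,0]
    - [0,0,0]
    - [0,0,0]
    - [0,0,0]
    - [0,0,0]
    - [0,0,0]
    - [0,0,0]
    - [0,0,0]
    - [0,0,0]
    - [0,0,0]
    - [0,0,0]
  grip: [0,0,0,0,0,0.4,0.4,0.4,0.4,0.4,0.4,0.4]

```text
t: 6.5
tool_pos: [0.5573, 0.0925, 0.1346]
tcp_rot: [3.141, 0.004, 3.102]
ft_force: [0.6, -0.9, -0.1]
grip_width: 0.0377
grip_force: 0.0
```

```bash
python3 -c "
from h import *
ims={n:camera(n) for n in('side','top')}
parts(ims,0.009)
mv((431,361,130,150),(431,361,11,150))"
```

```text
side n 59 rect [594. 296.] [52.  6.] long 10 pca 11 mean [593. 296.  14.] ztop 15 px [218 290]
side n 277 rect [429. 275.] [32. 63.] long 153 pca 152 mean [428. 275.  15.] ztop 17 px [286 305]
side n 177 rect [432. 360.] [26. 28.] long 112 pca 124 mean [432. 361.  25.] ztop 27 px [270 337]
top n 30 rect [594. 296.] [50.  5.] long 9 pca 10 mean [595. 296.  17.] ztop 19 px [225 185]
top n 140 rect [428. 275.] [30. 61.] long 152 pca 150 mean [428. 274.  17.] ztop 19 px [229 233]
top n 81 rect [430. 361.] [23. 24.] long 92 pca 70 mean [430. 361.  26.] ztop 28 px [203 233]
t 6.6 [557.5  92.7 133.7] yaw 177.7 w 37.6 gf 0.0 F [-0.1  0.6 -0.3]
 -> (431, 361, 130, np.float64(150.0)) pos [13.71, 26.3, 0.34] rot [0.003, 0.005, 0.484]
 -> (431, 361, 11, np.float64(150.0)) pos [13.77, 26.29, 12.24] rot [0.003, 0.005, 0.484]
```

carry_out:
  delta_pos:
    - [5,9,0]
    - [10,18,0]
    - [13.7,26.3,0]
    - [13.7,26.3,0]
    - [13.7,26.3,0]
    - [13.7,26.3,0]
    - [13.7,26.3,0]
    - [13.7,26.3,3]
    - [13.7,26.3,7]
    - [13.7,26.3,9]
    - [13.7,26.3,9]
    - [13.7,26.3,9]
  delta_rot:
    - [0,0,0.15]
    - [0,0,0.3]
    - [0,0,0.45]
    - [0,0,0.484]
    - [0,0,0.484]
    - [0,0,0.484]
    - [0,0,0.484]
    - [0,0,0.484]
    - [0,0,0.484]
    - [0,0,0.484]
    - [0,0,0.484]
    - [0,0,0.484]
  grip: [0.5,0.5,0.5,0.5,0.5,0.5,0.5,0.5,0.5,0.5,0.5,0.5]

```text
t: 7.8
tool_pos: [0.4296, 0.3602, 0.0405]
tcp_rot: [-3.141, 0.0, 2.617]
ft_force: [-0.1, 0.3, -0.1]
grip_width: 0.0467
grip_force: 0.0
```

```bash
python3 -c "
from h import *
mv((431,361,11,150))"
```

```text
t 7.8 [429.6 360.2  40.5] yaw 150.0 w 46.7 gf 0.0 F [-0.1  0.3 -0.1]
 -> (431, 361, 11, np.float64(150.0)) pos [-0.08, 0.14, 2.95] rot [-0.001, 0.0, -0.001]
```

carry_out:
  delta_pos:
    - [-0.1,0.1,2.9]
    - [-0.1,0.1,2.9]
    - [-0.1,0.1,2.9]
    - [-0.1,0.1,2.9]
    - [-0.1,0.1,2.9]
    - [-0.1,0.1,2.9]
    - [-0.1,0.1,2.9]
    - [-0.1,0.1,1]
    - [-0.1,0.1,-3]
    - [-0.1,0.1,-8]
    - [-0.1,0.1,-9]
    - [-0.1,0.1,-9]
  delta_rot:
    - [0,0,0]
    - [0,0,0]
    - [0,0,0]
    - [0,0,0]
    - [0,0,0]
    - [0,0,0]
    - [0,0,0]
    - [0,0,0]
    - [0,0,0]
    - [0,0,0]
    - [0,0,0]
    - [0,0,0]
  grip: [0.5,0.5,0,0,0,0,0,0,0,0,0,0]
  newtons: 30

```text
t: 9.0
tool_pos: [0.4315, 0.3618, 0.1327]
tcp_rot: [3.138, 0.001, 2.618]
ft_force: [0.1, 0.4, -1.9]
grip_width: 0.027
grip_force: 30.0
```

```bash
python3 -c "
from h import *
x,y=bx(-180,0)
mv((x,y,120,-2.3),(x,y,27,-2.3))"
```

```text
t 9.0 [431.5 361.8 132.7] yaw 150.0 w 27.0 gf 30.0 F [ 0.1  0.4 -1.9]
 -> (np.float64(554.1450088793997), np.float64(29.72372265586075), 120, np.float64(177.7)) pos [-27.22, -22.63, 1.21] rot [0.004, 0.002, -0.484]
 -> (np.float64(554.1450088793997), np.float64(29.72372265586075), 27, np.float64(177.7)) pos [-27.21, -22.66, 10.51] rot [0.004, 0.002, -0.484]
```

carry_out:
  delta_pos:
    - [-7,-6,0]
    - [-14,-12,0]
    - [-21,-18,0]
    - [-27.2,-22.6,0]
    - [-27.2,-22.6,0]
    - [-27.2,-22.6,0]
    - [-27.2,-22.6,0]
    - [-27.2,-22.6,0]
    - [-27.2,-22.6,3]
    - [-27.2,-22.6,6]
    - [-27.2,-22.6,6]
    - [-27.2,-22.6,6]
  delta_rot:
    - [0,0,-0.12]
    - [0,0,-0.25]
    - [0,0,-0.37]
    - [0,0,-0.484]
    - [0,0,-0.484]
    - [0,0,-0.484]
    - [0,0,-0.484]
    - [0,0,-0.484]
    - [0,0,-0.484]
    - [0,0,-0.484]
    - [0,0,-0.484]
    - [0,0,-0.484]
  grip: [0,0,0,0,0,0,0,0,0,0,0,0]

```text
t: 10.2
tool_pos: [0.5526, 0.0293, 0.07]
tcp_rot: [-3.141, -0.002, 3.102]
ft_force: [0.3, -0.3, -0.4]
grip_width: 0.0268
grip_force: 30.0
```

```bash
python3 -c "
from h import *
x,y=bx(-180,0)
mv((x,y,27,-2.3))"
```

```text
t 10.2 [552.6  29.3  70. ] yaw 177.7 w 26.8 gf 30.0 F [ 0.3 -0.3 -0.4]
 -> (np.float64(554.1450088793997), np.float64(29.72372265586075), 27, np.float64(177.7)) pos [-0.16, 0.05, 4.3] rot [-0.001, -0.002, 0.0]
```

carry_out:
  delta_pos:
    - [0,0,2.5]
    - [0,0,4.3]
    - [0,0,4.3]
    - [0,0,4.3]
    - [0,0,4.3]
    - [0,0,4.3]
    - [0,0,4.3]
    - [0,0,4.3]
    - [0,0,1]
    - [0,0,-4]
    - [0,0,-6]
    - [0,0,-6]
  delta_rot:
    - [0,0,0]
    - [0,0,0]
    - [0,0,0]
    - [0,0,0]
    - [0,0,0]
    - [0,0,0]
    - [0,0,0]
    - [0,0,0]
    - [0,0,0]
    - [0,0,0]
    - [0,0,0]
    - [0,0,0]
  grip: [0,0,0,0,0.45,0.45,0.45,0.45,0.45,0.45,0.45,0.45]

```text
t: 11.4
tool_pos: [0.5549, 0.0294, 0.1337]
tcp_rot: [3.141, 0.005, 3.102]
ft_force: [0.1, 0.1, 0.2]
grip_width: 0.0421
grip_force: 0.0
```

```bash
python3 -c "
from h import *
ims={n:camera(n) for n in('side','top')}
parts(ims,0.009)
mv((428.5,275,130,151.5),(428.5,275,5,151.5))"
```

```text
side n 59 rect [593. 296.] [53.  8.] long 11 pca 11 mean [593. 297.  14.] ztop 16 px [218 290]
side n 274 rect [429. 275.] [32. 63.] long 153 pca 152 mean [428. 275.  15.] ztop 17 px [286 305]
top n 29 rect [593. 296.] [49.  6.] long 12 pca 11 mean [597. 296.  17.] ztop 20 px [225 184]
top n 141 rect [429. 274.] [30. 59.] long 152 pca 151 mean [428. 274.  17.] ztop 20 px [230 233]
t 11.5 [553.2  29.3 130.5] yaw 177.7 w 42.0 gf 0.0 F [ 0.  -0.4 -0.5]
 -> (428.5, 275, 130, np.float64(151.5)) pos [13.43, 24.06, 0.04] rot [0.0, 0.0, 0.458]
 -> (428.5, 275, 5, np.float64(151.5)) pos [13.44, 24.06, 12.54] rot [0.0, 0.0, 0.458]
```

carry_out:
  delta_pos:
    - [5,9,0]
    - [10,18,0]
    - [13.4,24.1,0]
    - [13.4,24.1,0]
    - [13.4,24.1,0]
    - [13.4,24.1,0]
    - [13.4,24.1,0]
    - [13.4,24.1,3]
    - [13.4,24.1,7]
    - [13.4,24.1,9]
    - [13.4,24.1,9]
    - [13.4,24.1,9]
  delta_rot:
    - [0,0,0.15]
    - [0,0,0.3]
    - [0,0,0.45]
    - [0,0,0.458]
    - [0,0,0.458]
    - [0,0,0.458]
    - [0,0,0.458]
    - [0,0,0.458]
    - [0,0,0.458]
    - [0,0,0.458]
    - [0,0,0.458]
    - [0,0,0.458]
  grip: [0.55,0.55,0.55,0.55,0.55,0.55,0.55,0.55,0.55,0.55,0.55,0.55]

```text
t: 12.7
tool_pos: [0.4288, 0.2749, 0.0402]
tcp_rot: [-3.14, -0.0, 2.643]
ft_force: [0.5, -0.2, 0.9]
grip_width: 0.0514
grip_force: 0.0
```

```bash
python3 -c "
from h import *
mv((428.5,275,5,151.5))"
```

```text
t 12.7 [428.8 274.9  40.2] yaw 151.5 w 51.4 gf 0.0 F [ 0.5 -0.2  0.9]
 -> (428.5, 275, 5, np.float64(151.5)) pos [0.03, -0.0, 3.52] rot [-0.001, -0.0, -0.001]
```

carry_out:
  delta_pos:
    - [0,0,3.5]
    - [0,0,3.5]
    - [0,0,3.5]
    - [0,0,3.5]
    - [0,0,3.5]
    - [0,0,3.5]
    - [0,0,3.5]
    - [0,0,1.5]
    - [0,0,-3]
    - [0,0,-8]
    - [0,0,-9]
    - [0,0,-9]
  delta_rot:
    - [0,0,0]
    - [0,0,0]
    - [0,0,0]
    - [0,0,0]
    - [0,0,0]
    - [0,0,0]
    - [0,0,0]
    - [0,0,0]
    - [0,0,0]
    - [0,0,0]
    - [0,0,0]
    - [0,0,0]
  grip: [0.55,0.55,0,0,0,0,0,0,0,0,0,0]
  newtons: 35

```text
t: 13.9
tool_pos: [0.4297, 0.276, 0.1325]
tcp_rot: [3.138, 0.001, 2.644]
ft_force: [-0.0, -0.8, -0.9]
grip_width: 0.0293
grip_force: 35.0
```

```bash
python3 -c "
from h import *
x,y=bx(-178,-66)
mv((x,y,130,-2.3),(x,y,21,-2.3))"
```

```text
t 13.9 [429.7 276.  132.5] yaw 151.5 w 29.3 gf 35.0 F [-0.  -0.8 -0.9]
 -> (np.float64(553.4946993624797), np.float64(-36.3033710067578), 130, np.float64(177.7)) pos [-25.79, -21.53, 0.21] rot [0.003, 0.002, -0.458]
 -> (np.float64(553.4946993624797), np.float64(-36.3033710067578), 21, np.float64(177.7)) pos [-25.77, -21.57, 11.11] rot [0.003, 0.002, -0.458]
```

carry_out:
  delta_pos:
    - [-7,-6,0]
    - [-14,-12,0]
    - [-21,-18,0]
    - [-25.8,-21.6,0]
    - [-25.8,-21.6,0]
    - [-25.8,-21.6,0]
    - [-25.8,-21.6,0]
    - [-25.8,-21.6,0]
    - [-25.8,-21.6,3]
    - [-25.8,-21.6,6]
    - [-25.8,-21.6,6]
    - [-25.8,-21.6,6]
  delta_rot:
    - [0,0,-0.12]
    - [0,0,-0.25]
    - [0,0,-0.37]
    - [0,0,-0.458]
    - [0,0,-0.458]
    - [0,0,-0.458]
    - [0,0,-0.458]
    - [0,0,-0.458]
    - [0,0,-0.458]
    - [0,0,-0.458]
    - [0,0,-0.458]
    - [0,0,-0.458]
  grip: [0,0,0,0,0,0,0,0,0,0,0,0]

```text
t: 15.1
tool_pos: [0.5518, -0.0375, 0.0699]
tcp_rot: [-3.141, -0.002, 3.102]
ft_force: [0.3, -0.5, -1.0]
grip_width: 0.0295
grip_force: 35.0
```

```bash
python3 -c "
from h import *
x,y=bx(-178,-66)
mv((x,y,21,-2.3))"
```

```text
t 15.1 [551.8 -37.5  69.9] yaw 177.7 w 29.5 gf 35.0 F [ 0.3 -0.5 -1. ]
 -> (np.float64(553.4946993624797), np.float64(-36.3033710067578), 21, np.float64(177.7)) pos [-0.18, 0.13, 4.89] rot [-0.0, -0.002, 0.001]
```

carry_out:
  delta_pos:
    - [0,0.1,2.5]
    - [0,0.1,4.9]
    - [0,0.1,4.9]
    - [0,0.1,4.9]
    - [0,0.1,4.9]
    - [0,0.1,4.9]
    - [0,0.1,4.9]
    - [0,0.1,4.9]
    - [0,0.1,1]
    - [0,0.1,-4]
    - [5,0.1,-8]
    - [10,0.1,-10]
  delta_rot:
    - [0,0,0]
    - [0,0,0]
    - [0,0,0]
    - [0,0,0]
    - [0,0,0]
    - [0,0,0]
    - [0,0,0]
    - [0,0,0]
    - [0,0,0]
    - [0,0,0]
    - [0,0,0]
    - [0,0,0]
  grip: [0,0,0,0,0.46,0.46,0.46,0.46,0.46,0.46,0.46,0.46]

```text
t: 16.3
tool_pos: [0.4685, -0.0333, 0.165]
tcp_rot: [-3.142, 0.003, 3.102]
ft_force: [-0.8, 0.4, 0.8]
grip_width: 0.0433
grip_force: 0.0
```

```bash
cat >> h.py <<'E'
def look(tag, crops):
    ims={n:camera(n) for n in('side','top')}
    for n,(im,d) in ims.items(): np.save(f"{n}_{tag}.npy",d)
    tiles=[cv2.resize(ims[n][0][a:b,c:e],(400,400*(b-a)//(e-c)),interpolation=cv2.INTER_CUBIC) for n,a,b,c,e in crops]
    h=max(t.shape[0] for t in tiles)
    cv2.imwrite(f"pics/{tag}.png",np.hstack([cv2.copyMakeBorder(t,0,h-t.shape[0],0,0,0) for t in tiles])); return ims
DR=((0.50,0.64),(-0.085,0.135))
E
python3 -c "
from h import *
ims=look('b',[('side',150,270,200,320),('top',150,230,260,350)])
parts(ims,0.026,DR,0.048)
mv()"
```

```text
side n 376 rect [618. -12.] [230. 103.] long 56 pca 62 mean [603. -30.  44.] ztop 46 px [269 203]
side n 137 rect [554. -37.] [32. 60.] long 180 pca 179 mean [553. -38.  31.] ztop 32 px [284 199]
side n 93 rect [553.  29.] [25. 28.] long 112 pca 102 mean [553.  30.  39.] ztop 41 px [276 214]
side n 103 rect [554.  91.] [16. 41.] long 175 pca 174 mean [553.  92.  37.] ztop 39 px [267 230]
top n 60 rect [553.  92.] [38. 13.] long 1 pca 177 mean [552.  91.  39.] ztop 42 px [284 196]
top n 55 rect [554.  30.] [24. 23.] long 1 pca 124 mean [553.  30.  41.] ztop 43 px [303 196]
t 16.4 [465.6 -33.3 166. ] yaw 177.7 w 43.6 gf 0.0 F [-0.   0.6  0.2]
```

View pics/b.png

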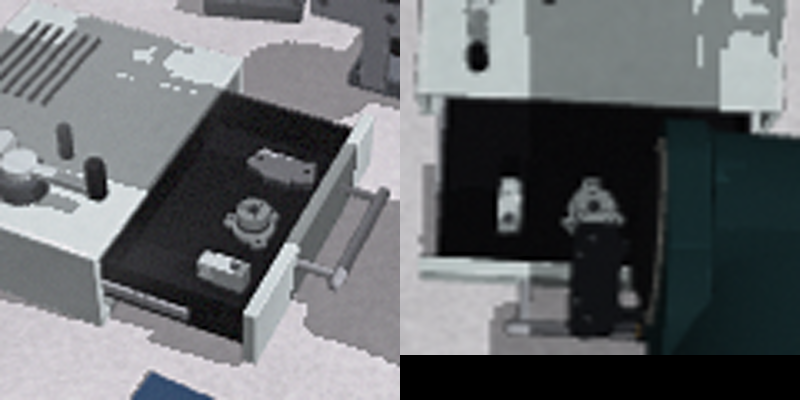

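All three parts lie in the drawer: yoke at (285,165), motor at (255,222), comb at (225,268) in the side tile. Next I locate the handle bar.

```bash
python3 -c "
from h import *
for n in('side','top'):
  d=np.load(n+'0.npy'); C=cloud(n,d); a=np.radians(2.3)
  X=C[...,:2]-np.array([.734,.0225]); u=X[...,0]*np.cos(a)-X[...,1]*np.sin(a); v=X[...,0]*np.sin(a)+X[...,1]*np.cos(a)
  m=(C[...,2]>.035)&(C[...,2]<.06)&(u<-.255)&(u>-.30)&(abs(v)<.05)
  print(n,'bar u',np.percentile(u[m],[2,10,50,90,98]).round(4),'z',np.percentile(C[...,2][m],[10,50,90]).round(3),m.sum())
  m=(C[...,2]>.060)&(C[...,2]<.072)&(u<-.2)&(u>-.27)&(abs(v)<.12)
  print(n,'front u',np.percentile(u[m],[2,10,50,90,98]).round(4),m.sum())
print(env.get_state()['q'].round(2))
x,y=bx(-276,-25); mv((x,y,100,87.7),(x,y,40,87.7))
"
```

```text
side bar u [-0.2792 -0.2784 -0.2737 -0.2624 -0.2565] z [0.049 0.052 0.054] 138
side front u [-0.2389 -0.2383 -0.2336 -0.2284 -0.2272] 317
top bar u [-0.2799 -0.2788 -0.2741 -0.2647 -0.2568] z [0.049 0.052 0.056] 117
top front u [-0.2398 -0.239  -0.2342 -0.2288 -0.2277] 283
[-0.19  0.18  0.22  2.04 -0.05  0.92  1.59]
t 16.4 [465.6 -33.3 166. ] yaw 177.7 w 43.6 gf 0.0 F [-0.   0.6  0.2]
 -> (np.float64(457.21905213509893), np.float64(8.596514861125339), 100, np.float64(87.7)) pos [1.03, 4.14, 6.6] rot [0.004, 0.002, 1.571]
 -> (np.float64(457.21905213509893), np.float64(8.596514861125339), 40, np.float64(87.7)) pos [1.05, 4.14, 12.6] rot [0.004, 0.002, 1.571]
```

carry_out:
  delta_pos:
    - [1,3.1,1]
    - [1,3.1,2]
    - [1,3.1,3]
    - [1,3.1,4]
    - [1,3.1,5]
    - [1,3.1,6.6]
    - [1,3.1,6.6]
    - [1,3.1,6.6]
    - [1,3.1,6.6]
    - [1,3.1,6.6]
    - [1,3.1,6.6]
    - [1,3.1,6.6]
  delta_rot:
    - [0,0,0.14]
    - [0,0,0.28]
    - [0,0,0.42]
    - [0,0,0.56]
    - [0,0,0.7]
    - [0,0,0.84]
    - [0,0,0.98]
    - [0,0,1.12]
    - [0,0,1.26]
    - [0,0,1.4]
    - [0,0,1.54]
    - [0,0,1.571]
  grip: [0.35,0.35,0.35,0.35,0.35,0.35,0.35,0.35,0.35,0.35,0.35,0.35]

```text
t: 17.6
tool_pos: [0.4598, -0.0018, 0.0969]
tcp_rot: [-3.142, 0.0, 1.527]
ft_force: [0.3, 0.2, -0.9]
grip_width: 0.0329
grip_force: 0.0
```

```bash
python3 -c "
from h import *
x,y=bx(-274,-35); mv((x,y,36,87.7))
im,d=camera('side'); cv2.imwrite('pics/c.png',cv2.resize(im[150:290,220:360],(560,560)))
"
```

```text
t 17.6 [459.8  -1.8  96.9] yaw 87.5 w 32.9 gf 0.0 F [ 0.3  0.2 -0.9]
 -> (np.float64(458.8161230000022), np.float64(-1.4756926750842396), 36, np.float64(87.7)) pos [0.04, -0.1, 6.09] rot [-0.0, 0.0, -0.003]
```

View pics/c.png

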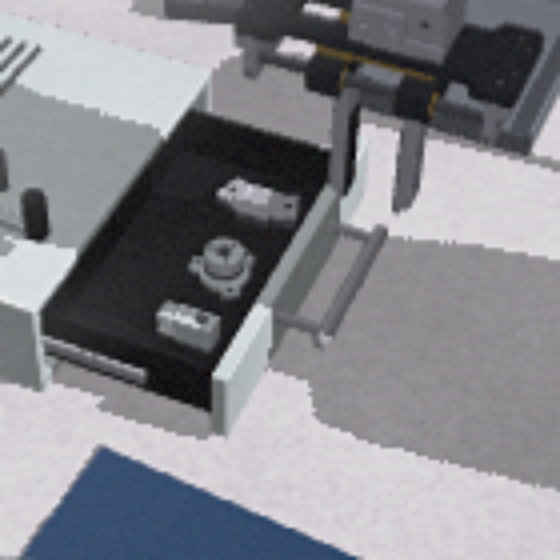

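The fingers at (345,170) and (405,190) straddle the line of the handle bar. I descend and grip.

carry_out:
  delta_pos:
    - [0,-0.1,2]
    - [0,-0.1,4]
    - [0,-0.1,6]
    - [0,-0.1,6]
    - [0,-0.1,6]
    - [0,-0.1,6]
    - [0,-0.1,6]
    - [0,-0.1,6]
    - [0,-0.1,6]
  delta_rot:
    - [0,0,0]
    - [0,0,0]
    - [0,0,0]
    - [0,0,0]
    - [0,0,0]
    - [0,0,0]
    - [0,0,0]
    - [0,0,0]
    - [0,0,0]
  grip: [0.35,0.35,0.35,0.35,0,0,0,0,0]
  newtons: 20

```text
t: 18.55
tool_pos: [0.4579, 0.0001, 0.0364]
tcp_rot: [-3.14, -0.002, 1.537]
ft_force: [-0.4, 13.6, -11.1]
grip_width: 0.0105
grip_force: 31.2
```

```bash
python3 -c "
from h import *
s=env.get_state();x,y,z=s['tool_pos']*1000
mv((x+110*.9992,y-110*.04,36,87.7))
"
```

```text
t 18.6 [4.579e+02 1.000e-01 3.640e+01] yaw 88.1 w 10.5 gf 31.2 F [ -0.4  13.6 -11.1]
 -> (np.float64(567.7790876163272), np.float64(-4.307157966461067), 36, np.float64(87.7)) pos [-0.07, 11.0, 0.02] rot [-0.002, -0.002, 0.006]
```

The side force suggests that a finger is wedged on the bend of the bow. I reopen, shift 15 mm inward and regrip.

carry_out:
  delta_pos:
    - [0,0,0]
    - [0,0,0]
    - [0,0,0]
    - [1.5,0,0]
    - [1.5,0,0]
    - [1.5,0,0]
    - [1.5,0,0]
    - [1.5,0,0]
    - [1.5,0,0]
    - [1.5,0,0]
  delta_rot:
    - [0,0,0]
    - [0,0,0]
    - [0,0,0]
    - [0,0,0]
    - [0,0,0]
    - [0,0,0]
    - [0,0,0]
    - [0,0,0]
    - [0,0,0]
    - [0,0,0]
  grip: [0.35,0.35,0.35,0.35,0.35,0,0,0,0,0]
  newtons: 20

```text
t: 19.55
tool_pos: [0.4592, 0.0127, 0.0371]
tcp_rot: [3.141, 0.0, 1.531]
ft_force: [1.0, -2.0, 1.1]
grip_width: 0.0104
grip_force: 20.0
```

```bash
python3 -c "
from h import *
s=env.get_state();x,y,z=s['tool_pos']*1000
mv((x+110*.9992,y-110*.04,z,87.7))
"
```

```text
t 19.6 [459.2  12.7  37.1] yaw 87.7 w 10.4 gf 20.0 F [ 1.  -2.   1.1]
 -> (np.float64(569.1514742251319), np.float64(8.328225704242772), np.float64(37.10782851115913), np.float64(87.7)) pos [0.0, 11.0, 0.0] rot [0.0, 0.0, -0.0]
```

carry_out:
  delta_pos:
    - [0,0.5,0]
    - [0,1.5,0]
    - [0,2.8,0]
    - [0,4,0]
    - [0,5.2,0]
    - [0,6.4,0]
    - [0,7.6,0]
    - [0,8.6,0]
    - [0,9.4,0]
    - [0,9.8,0]
    - [0,10,0]
    - [0,10,0]
  delta_rot:
    - [0,0,0]
    - [0,0,0]
    - [0,0,0]
    - [0,0,0]
    - [0,0,0]
    - [0,0,0]
    - [0,0,0]
    - [0,0,0]
    - [0,0,0]
    - [0,0,0]
    - [0,0,0]
    - [0,0,0]
  grip: [0,0,0,0,0,0,0,0,0,0,0,0]

```text
t: 20.75
tool_pos: [0.5598, 0.0089, 0.0371]
tcp_rot: [3.141, 0.0, 1.531]
ft_force: [2.1, -4.8, 4.4]
grip_width: 0.01
grip_force: 20.0
```

carry_out:
  delta_pos:
    - [0,0.4,0]
    - [0,0.8,0]
    - [0,1.2,0]
    - [0,1.6,0]
    - [0,2,0]
    - [0,2,0]
  delta_rot:
    - [0,0,0]
    - [0,0,0]
    - [0,0,0]
    - [0,0,0]
    - [0,0,0]
    - [0,0,0]
  grip: [0,0,0,0,0,0]

```text
t: 21.35
tool_pos: [0.5791, 0.0081, 0.0371]
tcp_rot: [-3.141, 0.0, 1.531]
ft_force: [-3.5, -2.9, 8.9]
grip_width: 0.0101
grip_force: 20.0
```

carry_out:
  delta_pos:
    - [0,0.3,0]
    - [0,0.6,0]
    - [0,0.9,0]
    - [0,1.2,0]
    - [0,1.2,0]
    - [0,1.2,0]
  delta_rot:
    - [0,0,0]
    - [0,0,0]
    - [0,0,0]
    - [0,0,0]
    - [0,0,0]
    - [0,0,0]
  grip: [0,0,0,0,0,0]

```text
t: 21.95
tool_pos: [0.5883, 0.0079, 0.0366]
tcp_rot: [-3.136, -0.0, 1.531]
ft_force: [-18.8, -2.6, 19.4]
grip_width: 0.0098
grip_force: 20.0
```

```bash
python3 -c "
from h import *
mv()
im,d=camera('side'); cv2.imwrite('pics/d.png',cv2.resize(im[140:280,180:320],(560,560)))
"
```

```text
t 21.9 [588.3   7.9  36.6] yaw 87.7 w 9.8 gf 20.0 F [-18.8  -2.6  19.4]
```

View pics/d.png

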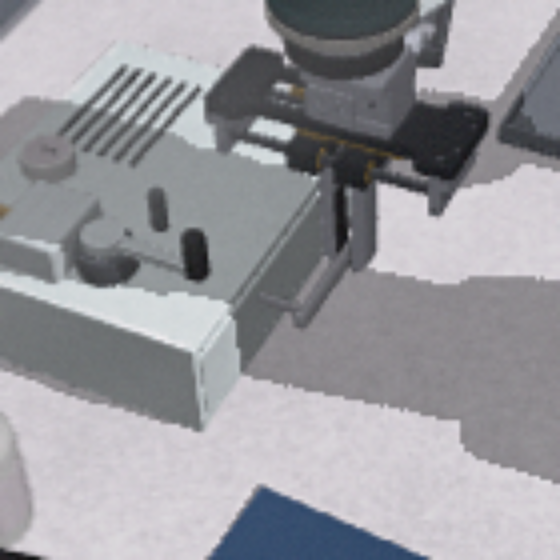

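The drawer front is flush with the cabinet at (280,290), and the −18.8 N push exceeds the catch force. I release, lift, and turn for the lever.

carry_out:
  delta_pos:
    - [0,0,0]
    - [0,0,0]
    - [0,-0.4,0]
    - [0,-0.4,-4]
    - [0,-0.4,-9]
    - [0,-0.4,-14]
    - [0,-0.4,-18]
    - [0,-0.4,-18]
    - [0,-0.4,-18]
    - [0,-0.4,-18]
    - [0,-0.4,-18]
    - [0,-0.4,-18]
  delta_rot:
    - [0,0,0]
    - [0,0,0]
    - [0,0,0]
    - [0,0,0]
    - [0,0,0.1]
    - [0,0,0.24]
    - [0,0,0.38]
    - [0,0,0.52]
    - [0,0,0.66]
    - [0,0,0.8]
    - [0,0,0.94]
    - [0,0,1.08]
  grip: [0.35,0.35,0.35,0.35,0.4,0.4,0.4,0.4,0.4,0.4,0.4,0.4]

```text
t: 23.2
tool_pos: [0.5869, 0.0084, 0.2169]
tcp_rot: [-3.141, -0.0, 0.445]
ft_force: [-0.5, -0.6, -0.5]
grip_width: 0.0376
grip_force: 0.0
```

```bash
python3 -c "
from h import *
mv((645.5,117,180,-2.3),(645.5,117,116,-2.3))
for n in('side','top'):
  im,d=camera(n); C=cloud(n,d); a=np.radians(2.3)
  X=C[...,:2]-np.array([.734,.0225]); u=X[...,0]*np.cos(a)-X[...,1]*np.sin(a); v=X[...,0]*np.sin(a)+X[...,1]*np.cos(a)
  m=(C[...,2]>.035)&(C[...,2]<.06)&(u<-.125)&(u>-.20)&(abs(v)<.05)
  print(n,'bar u',np.percentile(u[m],[2,10,50,90]).round(4),m.sum())
  m=(C[...,2]>.060)&(C[...,2]<.072)&(u<-.09)&(u>-.13)&(abs(v)<.12)
  print(n,'front u',np.percentile(u[m],[2,10,50,90]).round(4),m.sum())
  m=(C[...,2]>.118)&(C[...,2]<.14)&(abs(C[...,0]-.646)<.03)&(abs(C[...,1]-.117)<.03)
  print('knob',C[m].mean(0).round(4),m.sum())
"
```

```text
t 23.2 [586.9   8.4 216.9] yaw 25.5 w 37.6 gf 0.0 F [-0.5 -0.6 -0.5]
 -> (645.5, 117, 180, np.float64(-2.299999999999997)) pos [9.97, -7.28, 3.7] rot [-0.0, -0.0, 0.486]
 -> (645.5, 117, 116, np.float64(-2.299999999999997)) pos [9.97, -7.28, 10.1] rot [-0.0, -0.0, 0.486]
side bar u [-0.1509 -0.1495 -0.1456 -0.1328] 131
side front u [-0.1106 -0.1101 -0.1086 -0.106 ] 149
knob [0.6455 0.1184 0.1289] 50Traceback (most recent call last):
  File "<string>", line 8, in <module>
    print(n,'bar u',np.percentile(u[m],[2,10,50,90]).round(4),m.sum())
                    ~~~~~~~~~~~~~^^^^^^^^^^^^^^^^^^^
    return _quantile_unchecked(
        a, q, axis, out, overwrite_input, method, keepdims, weights)
    return _ureduce(a,
                    func=_quantile_ureduce_func,
    ...<5 lines>...
                    overwrite_input=overwrite_input,
                    method=method)
    r = func(a, **kwargs)
    result = _quantile(arr,
                       quantiles=q,
    ...<2 lines>...
                       out=out,
                       weights=wgt)
    slices_having_nans = np.isnan(arr[-1, ...])
                                  ~~~^^^^^^^^^
IndexError: index -1 is out of bounds for axis 0 with size 0
```

carry_out:
  delta_pos:
    - [4,-3,0]
    - [8,-6,0]
    - [10,-7.3,0]
    - [10,-7.3,2]
    - [10,-7.3,4]
    - [10,-7.3,5.5]
    - [10,-7.3,5.5]
    - [10,-7.3,5.5]
  delta_rot:
    - [0,0,0.14]
    - [0,0,0.28]
    - [0,0,0.42]
    - [0,0,0.486]
    - [0,0,0.486]
    - [0,0,0.486]
    - [0,0,0.486]
    - [0,0,0.486]
  grip: [0.4,0.4,0.4,0.4,0.4,0.4,0.4,0.4]

```text
t: 24.1
tool_pos: [0.6454, 0.1171, 0.1625]
tcp_rot: [-3.142, -0.0, -0.034]
ft_force: [0.8, 0.6, 0.6]
grip_width: 0.0377
grip_force: 0.0
```

```bash
python3 -c "
from h import *
mv((645.5,117,115,-2.3))
print(env.get_state()['q'].round(2))
im,d=camera('side'); cv2.imwrite('pics/e.png',cv2.resize(im[120:260,160:300],(560,560)))
"
```

```text
t 24.1 [645.4 117.1 162.5] yaw -1.9 w 37.7 gf 0.0 F [0.8 0.6 0.6]
 -> (645.5, 117, 115, np.float64(-2.2999999999999945)) pos [0.01, 0.01, 4.75] rot [-0.0, -0.0, 0.006]
[-0.73  0.62  0.73  1.59 -0.45  1.11 -1.49]
```

View pics/e.png

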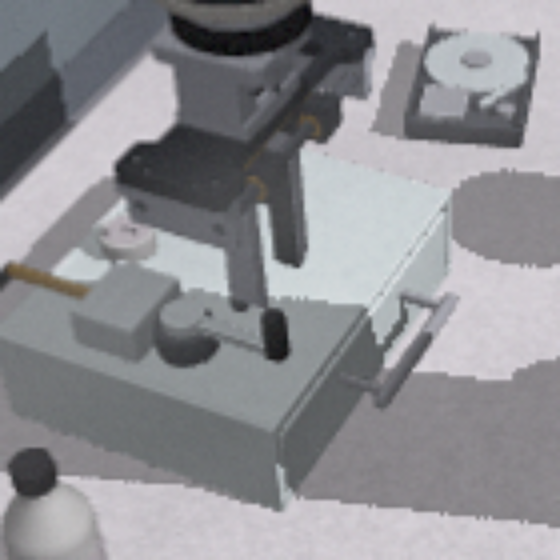

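The drawer is home. The fingers stand over the knob at (275,335), and a stop post behind it, at about (240,305), is in the leading finger's way. So I push with shut fingers from the outer side.

carry_out:
  delta_pos:
    - [0,-2,0]
    - [0,-3.5,0]
    - [0,-3.5,0]
    - [0,-3.5,0]
    - [0,-3.5,2.5]
    - [0,-3.5,4.7]
    - [0,-3.5,4.7]
    - [0,-3.5,4.7]
    - [0,-3.5,4.7]
  delta_rot:
    - [0,0,0]
    - [0,0,0]
    - [0,0,0]
    - [0,0,0]
    - [0,0,0]
    - [0,0,0]
    - [0,0,0]
    - [0,0,0]
    - [0,0,0]
  grip: [0,0,0,0,0,0,0,0,0]

```text
t: 25.05
tool_pos: [0.6472, 0.1519, 0.1165]
tcp_rot: [-3.141, -0.002, -0.036]
ft_force: [-0.3, -0.2, -0.1]
grip_width: 0.0006
grip_force: 0.0
```

carry_out:
  delta_pos:
    - [0,1.4,0]
    - [-0.1,2,0]
    - [-0.3,2.9,0]
    - [-0.3,3.5,0]
    - [-0.25,4.3,0]
    - [-0.1,5,0]
    - [0.1,5.8,0]
    - [0.3,6.4,0]
    - [0.65,7.1,0]
    - [1,7.7,0]
    - [1.5,8.3,0]
    - [1.5,8.3,0]
  delta_rot:
    - [0,0,0]
    - [0,0,-0.1]
    - [0,0,-0.2]
    - [0,0,-0.3]
    - [0,0,-0.4]
    - [0,0,-0.5]
    - [0,0,-0.6]
    - [0,0,-0.7]
    - [0,0,-0.8]
    - [0,0,-0.9]
    - [0,0,-1.0]
    - [0,0,-1.0]
  grip: [0,0,0,0,0,0,0,0,0,0,0,0]

```text
t: 26.25
tool_pos: [0.6585, 0.0673, 0.1157]
tcp_rot: [-3.141, -0.0, 0.966]
ft_force: [-5.8, 2.1, 2.5]
grip_width: 0.0006
grip_force: 3.1
```

```bash
python3 -c "
from h import *
mv()
ims=look('f',[('side',130,250,160,280),('top',110,200,240,330)])
"
```

```text
t 26.2 [658.5  67.3 115.7] yaw 55.3 w 0.6 gf 3.1 F [-5.8  2.1  2.5]
```

View pics/f.png

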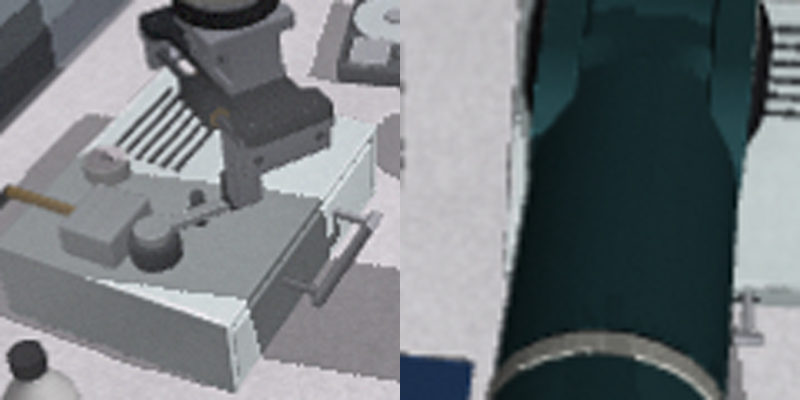

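Side tile: the shut fingers at (240,190) have swung the arm from the pivot at (155,245) most of the way. The 6 N reaction fits an angle of about 1 rad. I push on to the stop.

carry_out:
  delta_pos:
    - [0,0.4,0]
    - [0.05,0.8,0]
    - [0.05,1.1,0]
    - [0.05,1.1,0]
    - [0.05,1.1,0]
    - [0.05,1.1,0]
  delta_rot:
    - [0,0,-0.05]
    - [0,0,-0.1]
    - [0,0,-0.1]
    - [0,0,-0.1]
    - [0,0,-0.1]
    - [0,0,-0.1]
  grip: [0,0,0,0,0,0]

```text
t: 26.95
tool_pos: [0.6658, 0.0626, 0.115]
tcp_rot: [-3.138, 0.002, 1.062]
ft_force: [-15.6, 2.9, 5.9]
grip_width: 0.0004
grip_force: 7.3
```

```bash
python3 -c "
from h import *
mv()
s=env.get_state(); p=s['tool_pos'][:2]*1000; a=np.radians(2.3); d=p-np.array([715.5,115.5]); u,v=d[0]*np.cos(a)-d[1]*np.sin(a),d[0]*np.sin(a)+d[1]*np.cos(a)
print(u,v)
"
```

```text
t 26.9 [665.8  62.6 115. ] yaw 60.8 w 0.4 gf 7.3 F [-15.6   2.9   5.9]
-47.52684678106016 -54.80458155574142
```

carry_out:
  delta_pos:
    - [0,-1,0]
    - [0,-2,0]
    - [0,-3,-1]
    - [0,-3,-4]
    - [0,-3,-8]
    - [0,-3,-8]
    - [0,-3,-8]
  delta_rot:
    - [0,0,0]
    - [0,0,0]
    - [0,0,0]
    - [0,0,0]
    - [0,0,-0.14]
    - [0,0,-0.28]
    - [0,0,-0.42]
  grip: [0,0,0,0,0,0.35,0.35]

```text
t: 27.65
tool_pos: [0.6424, 0.0768, 0.1977]
tcp_rot: [3.138, -0.0, 1.488]
ft_force: [0.5, -0.3, 0.3]
grip_width: 0.013
grip_force: 0.0
```

```bash
python3 -c "
from h import *
x,y=bx(-145,-20); mv((x,y,110,87.7),(x,y,37,87.7))
n='side'; im,d=camera(n); C=cloud(n,d); m=(C[...,2]>.118)&(C[...,2]<.14)&(abs(C[...,0]-.646)<.02)&(abs(C[...,1]-.117)<.02)
print('knob',C[m].mean(0).round(4),m.sum())"
```

```text
t 27.6 [642.4  76.8 197.7] yaw 85.3 w 13.0 gf 0.0 F [ 0.5 -0.3  0.3]
 -> (np.float64(588.3141768577542), np.float64(8.335222014932242), 110, np.float64(87.7)) pos [-7.27, -4.85, 8.75] rot [0.004, -0.0, -0.043]
 -> (np.float64(588.3141768577542), np.float64(8.335222014932242), 37, np.float64(87.7)) pos [-7.27, -4.88, 16.05] rot [0.004, -0.0, -0.043]
knob [0.6457 0.1186 0.1293] 49
```

carry_out:
  delta_pos:
    - [-3.5,-2.5,0]
    - [-7.3,-4.9,0]
    - [-7.3,-4.9,0]
    - [-7.3,-4.9,4]
    - [-7.3,-4.9,8.5]
    - [-7.3,-4.9,8.5]
    - [-7.3,-4.9,8.5]
    - [-7.3,-4.9,8.5]
  delta_rot:
    - [0,0,-0.04]
    - [0,0,-0.04]
    - [0,0,-0.04]
    - [0,0,-0.04]
    - [0,0,-0.04]
    - [0,0,-0.04]
    - [0,0,-0.04]
    - [0,0,-0.04]
  grip: [0.35,0.35,0.35,0.35,0.35,0.35,0.35,0.35]

```text
t: 28.5
tool_pos: [0.5879, 0.0088, 0.1125]
tcp_rot: [3.139, -0.0, 1.523]
ft_force: [0.5, 0.3, 0.4]
grip_width: 0.0326
grip_force: 0.0
```

```bash
python3 -c "
from h import *
x,y=bx(-145,-20); mv((x,y,37,87.7))"
```

```text
t 28.5 [587.9   8.8 112.5] yaw 87.3 w 32.6 gf 0.0 F [0.5 0.3 0.4]
 -> (np.float64(588.3141768577542), np.float64(8.335222014932242), 37, np.float64(87.7)) pos [-0.04, 0.03, 7.55] rot [0.003, -0.0, -0.007]
```

Now grip the bar, then pull straight back along the box's axis.

carry_out:
  delta_pos:
    - [0,0,3]
    - [0,0,6]
    - [0,0,7.5]
    - [0,0,7.5]
    - [0,0,7.5]
    - [0,0,7.5]
    - [0,0,7.5]
    - [0,0,7.5]
    - [0,0,7.5]
  delta_rot:
    - [0,0,0]
    - [0,0,0]
    - [0,0,0]
    - [0,0,0]
    - [0,0,0]
    - [0,0,0]
    - [0,0,0]
    - [0,0,0]
    - [0,0,0]
  grip: [0.35,0.35,0.35,0.35,0,0,0,0,0]
  newtons: 30

```text
t: 29.4
tool_pos: [0.588, 0.009, 0.0363]
tcp_rot: [3.139, -0.0, 1.525]
ft_force: [4.9, 0.0, 7.3]
grip_width: 0.01
grip_force: 30.0
```

carry_out:
  delta_pos:
    - [0,-0.4,0]
    - [0,-0.8,0]
    - [0,-1.2,0]
    - [0,-1.6,0]
    - [0,-2.2,0]
    - [0,-3,0]
    - [0,-4,0]
    - [0,-5,0]
    - [0,-6,0]
    - [0,-7,0]
    - [0,-7.7,0]
    - [0,-8,0]
  delta_rot:
    - [0,0,0]
    - [0,0,0]
    - [0,0,0]
    - [0,0,0]
    - [0,0,0]
    - [0,0,0]
    - [0,0,0]
    - [0,0,0]
    - [0,0,0]
    - [0,0,0]
    - [0,0,0]
    - [0,0,0]
  grip: [0,0,0,0,0,0,0,0,0,0,0,0]

```text
t: 30.6
tool_pos: [0.5072, 0.0121, 0.0362]
tcp_rot: [3.139, 0.0, 1.524]
ft_force: [0.7, -3.8, 11.4]
grip_width: 0.0102
grip_force: 30.0
```

Open about 81 mm. Now another 60 mm to nearly full opening, gently.

carry_out:
  delta_pos:
    - [0,-0.6,0]
    - [0,-1.4,0]
    - [0,-2.2,0]
    - [0,-3,0]
    - [0,-3.8,0]
    - [0,-4.6,0]
    - [0,-5.2,0]
    - [0,-5.6,0]
    - [0,-6,0]
    - [0,-6,0]
  delta_rot:
    - [0,0,0]
    - [0,0,0]
    - [0,0,0]
    - [0,0,0]
    - [0,0,0]
    - [0,0,0]
    - [0,0,0]
    - [0,0,0]
    - [0,0,0]
    - [0,0,0]
  grip: [0,0,0,0,0,0,0,0,0,0]

```text
t: 31.6
tool_pos: [0.4474, 0.0145, 0.0361]
tcp_rot: [3.14, 0.0, 1.524]
ft_force: [-1.2, -7.1, 18.0]
grip_width: 0.01
grip_force: 30.0
```

carry_out:
  delta_pos:
    - [0,0,0]
    - [0,0,0]
    - [0,0,-4]
    - [0,0,-9]
    - [0,-2,-13]
    - [0,-2,-13]
    - [0,-2,-13]
    - [0,-2,-13]
    - [0,-2,-13]
    - [0,-2,-13]
    - [0,-2,-13]
    - [0,-2,-13]
  delta_rot:
    - [0,0,0]
    - [0,0,0]
    - [0,0,0]
    - [0,0,-0.1]
    - [0,0,-0.24]
    - [0,0,-0.38]
    - [0,0,-0.52]
    - [0,0,-0.66]
    - [0,0,-0.8]
    - [0,0,-0.94]
    - [0,0,-1.08]
    - [0,0,-1.22]
  grip: [0.35,0.35,0.35,0.35,0.4,0.4,0.4,0.4,0.4,0.4,0.4,0.4]

```text
t: 32.8
tool_pos: [0.4265, 0.0164, 0.165]
tcp_rot: [-3.141, -0.0, 2.751]
ft_force: [0.2, 0.7, 0.8]
grip_width: 0.0376
grip_force: 0.0
```

```bash
python3 -c "
from h import *
ims=look('g',[('side',150,270,200,320),('top',150,230,260,350)])
parts(ims,0.026,((0.48,0.62),(-0.085,0.135)),0.048)
mv()"
```

```text
side n 199 rect [559. -82.] [  6. 122.] long 178 pca 178 mean [556. -81.  44.] ztop 46 px [288 189]
side n 139 rect [543. -37.] [33. 63.] long 177 pca 177 mean [542. -37.  31.] ztop 33 px [287 201]
side n 19 rect [481. -44.] [35.  1.] long 90 pca 89 mean [481. -48.  44.] ztop 45 px [310 202]
side n 56 rect [484.  27.] [80.  2.] long 88 pca 88 mean [484.  27.  44.] ztop 45 px [300 218]
side n 92 rect [541.  30.] [25. 27.] long 112 pca 86 mean [542.  30.  40.] ztop 41 px [279 216]
side n 110 rect [543.  92.] [18. 41.] long 175 pca 174 mean [541.  93.  37.] ztop 39 px [271 231]
side n 55 rect [486. 107.] [54.  4.] long 85 pca 87 mean [487. 109.  43.] ztop 45 px [289 241]
top n 15 rect [576. -81.] [ 1. 18.] long 176 pca 177 mean [575. -81.  43.] ztop 45 px [336 185]
top n 29 rect [565. -41.] [14. 24.] long 90 pca 83 mean [563. -41.  32.] ztop 35 px [324 193]
top n 57 rect [540.  91.] [37. 13.] long 1 pca 180 mean [541.  92.  39.] ztop 41 px [284 200]
t 32.9 [426.5  16.3 165. ] yaw 157.4 w 37.3 gf 0.0 F [ 1.   0.  -0.3]
```

View pics/g.png

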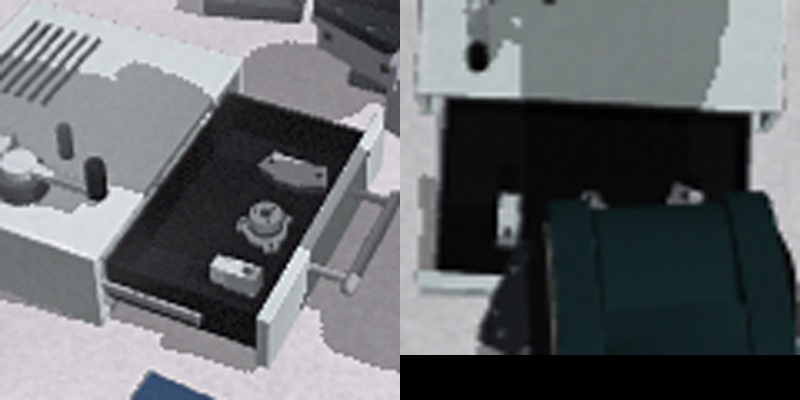

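Drawer open (~0.141), with all three parts in place: yoke at (293,170), motor at (263,225), comb at (236,272) in the side tile. I start with the yoke.

```bash
python3 -c "
from h import *
mv((543,-37,120,177.7))"
```

```text
t 32.9 [426.5  16.3 165. ] yaw 157.4 w 37.3 gf 0.0 F [ 1.   0.  -0.3]
 -> (543, -37, 120, np.float64(177.7)) pos [-12.8, -0.45, 4.5] rot [-0.0, -0.0, -0.354]
```

carry_out:
  delta_pos:
    - [-4,0,0]
    - [-8,-0.2,0]
    - [-12.8,-0.4,2]
    - [-12.8,-0.4,4.5]
    - [-12.8,-0.4,6]
    - [-12.8,-0.4,6]
    - [-12.8,-0.4,6]
    - [-12.8,-0.4,6]
  delta_rot:
    - [0,0,-0.14]
    - [0,0,-0.28]
    - [0,0,-0.354]
    - [0,0,-0.354]
    - [0,0,-0.354]
    - [0,0,-0.354]
    - [0,0,-0.354]
    - [0,0,-0.354]
  grip: [0.47,0.47,0.47,0.47,0.47,0.47,0.47,0.47]

```text
t: 33.7
tool_pos: [0.5437, -0.0367, 0.1062]
tcp_rot: [3.141, 0.002, 3.098]
ft_force: [-0.1, 0.2, 0.5]
grip_width: 0.044
grip_force: 0.0
```

```bash
python3 -c "
from h import *
mv((543,-37,20,177.7))"
```

```text
t 33.7 [543.7 -36.7 106.2] yaw 177.5 w 44.0 gf 0.0 F [-0.1  0.2  0.5]
 -> (543, -37, 20, np.float64(177.7)) pos [0.08, -0.04, 8.62] rot [0.0, 0.002, -0.004]
```

carry_out:
  delta_pos:
    - [0,0,4]
    - [0,0,7.5]
    - [0,0,8.5]
    - [0,0,8.5]
    - [0,0,8.5]
    - [0,0,8.5]
    - [0,0,8.5]
    - [0,0,8.5]
    - [0,0,7]
    - [0,0,3]
    - [0,0,-1]
    - [0,0,-1]
  delta_rot:
    - [0,0,0]
    - [0,0,0]
    - [0,0,0]
    - [0,0,0]
    - [0,0,0]
    - [0,0,0]
    - [0,0,0]
    - [0,0,0]
    - [0,0,0]
    - [0,0,0]
    - [0,0,0]
    - [0,0,0]
  grip: [0.47,0.47,0.47,0.47,0,0,0,0,0,0,0,0]
  newtons: 35

```text
t: 34.9
tool_pos: [0.5459, -0.0371, 0.121]
tcp_rot: [3.141, 0.008, 3.098]
ft_force: [1.0, 0.1, -0.7]
grip_width: 0.0295
grip_force: 35.0
```

```bash
python3 -c "
from h import *
mv((460,-364,80,177),(460,-364,8,177))"
```

```text
t 34.9 [545.9 -37.1 121. ] yaw 177.5 w 29.5 gf 35.0 F [ 1.   0.1 -0.7]
 -> (460, -364, 80, np.float64(177.0)) pos [7.2, -33.03, 4.02] rot [0.001, 0.008, 0.009]
 -> (460, -364, 8, np.float64(177.0)) pos [7.26, -33.04, 11.22] rot [0.001, 0.008, 0.009]
```

carry_out:
  delta_pos:
    - [1,-4.5,0]
    - [2,-9,0]
    - [3,-13.5,0]
    - [4,-18,0]
    - [5,-23,0]
    - [6,-28,0]
    - [7.2,-33,0]
    - [7.2,-33,0]
    - [7.2,-33,2]
    - [7.2,-33,5]
    - [7.2,-33,6]
    - [7.2,-33,6]
  delta_rot:
    - [0,0,0]
    - [0,0,0]
    - [0,0,0]
    - [0,0,0]
    - [0,0,0]
    - [0,0,0]
    - [0,0,0]
    - [0,0,0]
    - [0,0,0]
    - [0,0,0]
    - [0,0,0]
    - [0,0,0]
  grip: [0,0,0,0,0,0,0,0,0,0,0,0]

```text
t: 36.1
tool_pos: [0.4566, -0.3628, 0.0545]
tcp_rot: [3.141, -0.002, 3.099]
ft_force: [0.1, 0.3, 0.3]
grip_width: 0.0293
grip_force: 35.0
```

```bash
python3 -c "
from h import *
mv((460,-364,8,177))"
```

```text
t 36.1 [ 456.6 -362.8   54.5] yaw 177.6 w 29.3 gf 35.0 F [0.1 0.3 0.3]
 -> (460, -364, 8, np.float64(177.0)) pos [-0.35, -0.11, 4.65] rot [0.001, -0.002, 0.01]
```

carry_out:
  delta_pos:
    - [0,0,2.5]
    - [0,0,4.6]
    - [0,0,4.6]
    - [0,0,4.6]
    - [0,0,4.6]
    - [0,0,4.6]
    - [0,0,4.6]
    - [0,0,1]
    - [0,0,-3]
    - [0,0,-7]
    - [0,0,-7]
  delta_rot:
    - [0,0,0]
    - [0,0,0]
    - [0,0,0]
    - [0,0,0]
    - [0,0,0]
    - [0,0,0]
    - [0,0,0]
    - [0,0,0]
    - [0,0,0]
    - [0,0,0]
    - [0,0,0]
  grip: [0,0,0,0,0.45,0.45,0.45,0.45,0.45,0.45,0.45]

```text
t: 37.2
tool_pos: [0.4591, -0.3652, 0.1304]
tcp_rot: [-3.138, 0.007, 3.099]
ft_force: [0.6, 0.1, -0.9]
grip_width: 0.0422
grip_force: 0.0
```

```bash
cat >> h.py <<'E'
DD=((0.492,0.62),(-0.072,0.120)); TT=((0.39,0.535),(-0.395,-0.212))
E
python3 -c "
from h import *
ims={n:camera(n) for n in('side','top')}
parts(ims,0.026,DD,0.048); print('tray');parts(ims,0.011,TT)
mv((541.5,30,120,177.7))"
```

```text
side n 91 rect [543.  29.] [26. 27.] long 93 pca 165 mean [542.  30.  39.] ztop 41 px [279 216]
side n 109 rect [543.  92.] [17. 42.] long 175 pca 175 mean [542.  93.  37.] ztop 39 px [271 231]
top n 59 rect [544.  91.] [38. 13.] long 1 pca 177 mean [542.  92.  39.] ztop 42 px [284 199]
top n 61 rect [541.  30.] [24. 23.] long 1 pca 132 mean [542.  30.  41.] ztop 44 px [302 200]
tray
side n 100 rect [ 456. -365.] [35. 61.] long 178 pca 178 mean [ 455. -365.   18.] ztop 20 px [345 150]
top n 44 rect [ 435. -365.] [17. 28.] long 91 pca 94 mean [ 436. -367.   20.] ztop 22 px [419 234]
t 37.3 [ 457.6 -363.5  125.9] yaw 177.6 w 42.1 gf 0.0 F [-0.7  0.4 -1.9]
 -> (541.5, 30, 120, np.float64(177.7)) pos [-6.7, 39.67, 0.58] rot [-0.001, 0.002, -0.002]
```

carry_out:
  delta_pos:
    - [-1,5,0]
    - [-2,10,0]
    - [-3,15,0]
    - [-4,20,0]
    - [-5,25,0]
    - [-6,30,0]
    - [-6.5,35,0]
    - [-6.7,39.7,0]
    - [-6.7,39.7,0]
    - [-6.7,39.7,3]
    - [-6.7,39.7,4]
    - [-6.7,39.7,4]
  delta_rot:
    - [0,0,0]
    - [0,0,0]
    - [0,0,0]
    - [0,0,0]
    - [0,0,0]
    - [0,0,0]
    - [0,0,0]
    - [0,0,0]
    - [0,0,0]
    - [0,0,0]
    - [0,0,0]
    - [0,0,0]
  grip: [0.46,0.46,0.46,0.46,0.46,0.46,0.46,0.46,0.46,0.46,0.46,0.46]

```text
t: 38.5
tool_pos: [0.5397, 0.0295, 0.0832]
tcp_rot: [-3.14, -0.004, 3.098]
ft_force: [0.4, 0.4, 1.5]
grip_width: 0.0434
grip_force: 0.0
```

```bash
python3 -c "
from h import *
mv((541.5,30,26,177.7))"
```

```text
t 38.5 [539.7  29.5  83.2] yaw 177.5 w 43.4 gf 0.0 F [0.4 0.4 1.5]
 -> (541.5, 30, 26, np.float64(177.7)) pos [-0.2, 0.06, 5.72] rot [-0.001, -0.004, -0.003]
```

carry_out:
  delta_pos:
    - [-0.1,0,3]
    - [-0.1,0,5.7]
    - [-0.1,0,5.7]
    - [-0.1,0,5.7]
    - [-0.1,0,5.7]
    - [-0.1,0,5.7]
    - [-0.1,0,5.7]
    - [-0.1,0,4.5]
    - [-0.1,0,1]
    - [-0.1,0,-3]
    - [-0.1,0,-4]
    - [-0.1,0,-4]
  delta_rot:
    - [0,0,0]
    - [0,0,0]
    - [0,0,0]
    - [0,0,0]
    - [0,0,0]
    - [0,0,0]
    - [0,0,0]
    - [0,0,0]
    - [0,0,0]
    - [0,0,0]
    - [0,0,0]
    - [0,0,0]
  grip: [0.46,0.46,0.46,0,0,0,0,0,0,0,0,0]
  newtons: 35

```text
t: 39.7
tool_pos: [0.5432, 0.0305, 0.1275]
tcp_rot: [3.141, 0.004, 3.099]
ft_force: [-0.4, -0.1, -1.3]
grip_width: 0.027
grip_force: 35.0
```

```bash
python3 -c "
from h import *
mv((463,-302,60,177.5))"
```

```text
t 39.7 [543.2  30.5 127.5] yaw 177.6 w 27.0 gf 35.0 F [-0.4 -0.1 -1.3]
 -> (463, -302, 60, np.float64(177.5)) pos [6.62, -33.57, 6.69] rot [0.001, 0.004, 0.001]
```

carry_out:
  delta_pos:
    - [1,-4.5,0]
    - [2,-9,0]
    - [3,-13.5,0]
    - [4,-18,0]
    - [5,-23,0]
    - [6,-28,0]
    - [6.6,-33.6,0]
    - [6.6,-33.6,0]
    - [6.6,-33.6,2]
    - [6.6,-33.6,5]
    - [6.6,-33.6,6.5]
    - [6.6,-33.6,6.5]
  delta_rot:
    - [0,0,0]
    - [0,0,0]
    - [0,0,0]
    - [0,0,0]
    - [0,0,0]
    - [0,0,0]
    - [0,0,0]
    - [0,0,0]
    - [0,0,0]
    - [0,0,0]
    - [0,0,0]
    - [0,0,0]
  grip: [0,0,0,0,0,0,0,0,0,0,0,0]

```text
t: 40.9
tool_pos: [0.4605, -0.3016, 0.0579]
tcp_rot: [3.14, -0.004, 3.099]
ft_force: [0.0, -0.2, -0.3]
grip_width: 0.0271
grip_force: 35.0
```

```bash
python3 -c "
from h import *
mv((463,-302,14,177.5))"
```

```text
t 40.9 [ 460.5 -301.6   57.9] yaw 177.6 w 27.1 gf 35.0 F [ 0.  -0.2 -0.3]
 -> (463, -302, 14, np.float64(177.5)) pos [-0.27, -0.03, 4.39] rot [0.002, -0.004, 0.001]
```

carry_out:
  delta_pos:
    - [0,0,2.5]
    - [0,0,4.4]
    - [0,0,4.4]
    - [0,0,4.4]
    - [0,0,4.4]
    - [0,0,4.4]
    - [0,0,4.4]
    - [0,0,1]
    - [0,0,-3]
    - [0,0,-7]
    - [0,0,-7]
  delta_rot:
    - [0,0,0]
    - [0,0,0]
    - [0,0,0]
    - [0,0,0]
    - [0,0,0]
    - [0,0,0]
    - [0,0,0]
    - [0,0,0]
    - [0,0,0]
    - [0,0,0]
    - [0,0,0]
  grip: [0,0,0,0,0.42,0.42,0.42,0.42,0.42,0.42,0.42]

```text
t: 42.0
tool_pos: [0.4639, -0.304, 0.1352]
tcp_rot: [-3.139, 0.007, 3.099]
ft_force: [-0.2, 0.1, -2.0]
grip_width: 0.0397
grip_force: 0.0
```

```bash
python3 -c "
from h import *
ims={n:camera(n) for n in('side','top')}
parts(ims,0.026,DD,0.048); print('tray');parts(ims,0.011,TT)
mv((542,92,120,176))"
```

```text
side n 107 rect [544.  92.] [19. 41.] long 178 pca 178 mean [543.  92.  37.] ztop 39 px [271 231]
top n 58 rect [544.  91.] [38. 13.] long 1 pca 177 mean [542.  92.  39.] ztop 42 px [284 199]
tray
side n 101 rect [ 457. -366.] [33. 60.] long 179 pca 179 mean [ 456. -365.   18.] ztop 20 px [345 150]
side n 69 rect [ 463. -302.] [24. 27.] long 107 pca 62 mean [ 462. -302.   27.] ztop 29 px [338 160]
top n 19 rect [ 450. -306.] [ 4. 19.] long 112 pca 112 mean [ 451. -306.   29.] ztop 31 px [402 229]
t 42.1 [ 462.2 -302.6  131. ] yaw 177.6 w 39.4 gf 0.0 F [-0.1 -0.1 -0.6]
 -> (542, 92, 120, np.float64(176.0)) pos [-6.29, 39.77, 1.09] rot [-0.0, 0.002, 0.027]
```

carry_out:
  delta_pos:
    - [-1,5,0]
    - [-2,10,0]
    - [-3,15,0]
    - [-4,20,0]
    - [-5,25,0]
    - [-6,30,0]
    - [-6.3,35,0]
    - [-6.4,39.8,0]
    - [-6.4,39.8,0]
    - [-6.4,39.8,3]
    - [-6.4,39.8,4.5]
    - [-6.4,39.8,4.5]
  delta_rot:
    - [0,0,0]
    - [0,0,0]
    - [0,0,0]
    - [0,0,0.01]
    - [0,0,0.01]
    - [0,0,0.01]
    - [0,0,0.01]
    - [0,0,0.01]
    - [0,0,0.01]
    - [0,0,0.01]
    - [0,0,0.01]
    - [0,0,0.01]
  grip: [0.4,0.4,0.4,0.4,0.4,0.4,0.4,0.4,0.4,0.4,0.4,0.4]

```text
t: 43.3
tool_pos: [0.5409, 0.0916, 0.0823]
tcp_rot: [-3.14, -0.005, 3.089]
ft_force: [-0.3, -0.4, -0.6]
grip_width: 0.0379
grip_force: 0.0
```

```bash
python3 -c "
from h import *
mv((543,92,21,177))"
```

```text
t 43.3 [540.9  91.6  82.3] yaw 177.0 w 37.9 gf 0.0 F [-0.3 -0.4 -0.6]
 -> (543, 92, 21, np.float64(177.0)) pos [-0.23, 0.06, 6.13] rot [-0.002, -0.005, -0.001]
```

carry_out:
  delta_pos:
    - [-0.1,0,3]
    - [-0.1,0,6]
    - [-0.1,0,6]
    - [-0.1,0,6]
    - [-0.1,0,6]
    - [-0.1,0,6]
    - [-0.1,0,6]
    - [-0.1,0,4.5]
    - [-0.1,0,1]
    - [-0.1,0,-3]
    - [-0.1,0,-4]
    - [-0.1,0,-4]
  delta_rot:
    - [0,0,0]
    - [0,0,0]
    - [0,0,0]
    - [0,0,0]
    - [0,0,0]
    - [0,0,0]
    - [0,0,0]
    - [0,0,0]
    - [0,0,0]
    - [0,0,0]
    - [0,0,0]
    - [0,0,0]
  grip: [0.4,0.4,0.4,0,0,0,0,0,0,0,0,0]
  newtons: 30

```text
t: 44.5
tool_pos: [0.5447, 0.0925, 0.1275]
tcp_rot: [3.14, 0.003, 3.089]
ft_force: [0.3, 0.6, -1.2]
grip_width: 0.0157
grip_force: 30.0
```

```bash
python3 -c "
from h import *
mv((465,-243,60,177.0))"
```

```text
t 44.5 [544.7  92.5 127.5] yaw 177.0 w 15.7 gf 30.0 F [ 0.3  0.6 -1.2]
 -> (465, -243, 60, np.float64(177.0)) pos [6.22, -33.94, 6.68] rot [0.001, 0.003, -0.0]
```

carry_out:
  delta_pos:
    - [1,-4.5,0]
    - [2,-9,0]
    - [3,-13.5,0]
    - [4,-18,0]
    - [5,-23,0]
    - [6,-28,0]
    - [6.2,-33.9,0]
    - [6.2,-33.9,0]
    - [6.2,-33.9,2]
    - [6.2,-33.9,5]
    - [6.2,-33.9,6.5]
    - [6.2,-33.9,6.5]
  delta_rot:
    - [0,0,0]
    - [0,0,0]
    - [0,0,0]
    - [0,0,0]
    - [0,0,0]
    - [0,0,0]
    - [0,0,0]
    - [0,0,0]
    - [0,0,0]
    - [0,0,0]
    - [0,0,0]
    - [0,0,0]
  grip: [0,0,0,0,0,0,0,0,0,0,0,0]

```text
t: 45.7
tool_pos: [0.4623, -0.242, 0.0576]
tcp_rot: [3.14, -0.005, 3.089]
ft_force: [0.4, -0.9, -0.6]
grip_width: 0.0158
grip_force: 30.0
```

```bash
python3 -c "
from h import *
mv((465,-243,9,177))"
```

```text
t 45.7 [ 462.3 -242.    57.6] yaw 177.0 w 15.8 gf 30.0 F [ 0.4 -0.9 -0.6]
 -> (465, -243, 9, np.float64(177.0)) pos [-0.29, -0.09, 4.86] rot [0.001, -0.005, -0.0]
```

carry_out:
  delta_pos:
    - [0,0,2.5]
    - [0,0,4.8]
    - [0,0,4.8]
    - [0,0,4.8]
    - [0,0,4.8]
    - [0,0,4.8]
    - [0,0,4.8]
    - [0,0,1]
    - [0,0,-3]
    - [0,0,-7]
    - [0,0,-9]
    - [0,0,-9]
  delta_rot:
    - [0,0,0]
    - [0,0,0]
    - [0,0,0]
    - [0,0,0]
    - [0,0,0]
    - [0,0,0]
    - [0,0,0]
    - [0,0,0]
    - [0,0,0]
    - [0,0,0]
    - [0,0,0]
    - [0,0,0]
  grip: [0,0,0,0,0.32,0.32,0.32,0.32,0.32,0.32,0.32,0.32]

```text
t: 46.9
tool_pos: [0.4654, -0.2435, 0.1531]
tcp_rot: [-3.141, 0.005, 3.089]
ft_force: [-0.7, 0.3, 0.0]
grip_width: 0.0301
grip_force: 0.0
```

```bash
python3 -c "
from h import *
ims={n:camera(n) for n in('side','top')}
parts(ims,0.026,DD,0.048); print('tray');parts(ims,0.011,TT)
x,y=bx(-325,-20)
mv((x,y,140,87.7))"
```

```text
tray
side n 101 rect [ 457. -367.] [36. 62.] long 180 pca 177 mean [ 455. -365.   18.] ztop 20 px [345 150]
side n 69 rect [ 462. -302.] [23. 30.] long 106 pca 102 mean [ 462. -302.   26.] ztop 28 px [338 160]
side n 78 rect [ 463. -242.] [22. 40.] long 176 pca 173 mean [ 462. -243.   24.] ztop 26 px [334 170]
top n 30 rect [ 451. -244.] [13. 14.] long 92 pca 131 mean [ 451. -244.   27.] ztop 28 px [384 229]
t 47.0 [ 464.  -242.8  150.2] yaw 177.0 w 30.0 gf 0.0 F [ 0.2  0.8 -0.1]
 -> (np.float64(408.45918573715386), np.float64(15.55894467079299), 140, np.float64(87.7)) pos [6.91, 25.51, 1.01] rot [0.001, 0.001, 1.558]
```

All three lie in the tray. Now back to the handle, whose bar was left at (447.4, 14.5).

carry_out:
  delta_pos:
    - [0.5,4,0]
    - [1,8,0]
    - [1.5,12,0]
    - [2,16,0]
    - [2.5,20,0]
    - [3,25.6,0]
    - [3,25.6,0]
    - [3,25.6,0]
    - [3,25.6,2]
    - [3,25.6,4]
    - [3,25.6,4]
    - [3,25.6,4]
  delta_rot:
    - [0,0,0.14]
    - [0,0,0.28]
    - [0,0,0.42]
    - [0,0,0.56]
    - [0,0,0.7]
    - [0,0,0.84]
    - [0,0,0.98]
    - [0,0,1.12]
    - [0,0,1.26]
    - [0,0,1.4]
    - [0,0,1.54]
    - [0,0,1.558]
  grip: [0.35,0.35,0.35,0.35,0.35,0.35,0.35,0.35,0.35,0.35,0.35,0.35]

```text
t: 48.2
tool_pos: [0.4464, 0.0139, 0.1085]
tcp_rot: [-3.139, 0.002, 1.525]
ft_force: [0.5, 0.4, 0.2]
grip_width: 0.033
grip_force: 0.0
```

```bash
python3 -c "
from h import *
mv((447.5,14.5,37,87.7))
n='side'; im,d=camera(n); C=cloud(n,d); m=(C[...,2]>.044)&(C[...,2]<.056)&(C[...,0]<.465)&(C[...,0]>.42)&(C[...,1]>.02)&(C[...,1]<.06)
print(np.percentile(C[m],[5,50,95],axis=0).round(4),m.sum())"
```

```text
t 48.2 [446.4  13.9 108.5] yaw 87.4 w 33.0 gf 0.0 F [0.5 0.4 0.2]
 -> (447.5, 14.5, 37, np.float64(87.7)) pos [0.07, 0.13, 7.15] rot [-0.003, 0.002, -0.006]
[[0.444  0.0233 0.0489]
 [0.4481 0.0407 0.0521]
 [0.4534 0.0572 0.0546]] 47
```

carry_out:
  delta_pos:
    - [0,0.1,3]
    - [0,0.1,6]
    - [0,0.1,7.1]
    - [0,0.1,7.1]
    - [0,0.1,7.1]
    - [0,0.1,7.1]
    - [0,0.1,7.1]
    - [0,0.1,7.1]
    - [0,0.1,7.1]
  delta_rot:
    - [0,0,-0.006]
    - [0,0,-0.006]
    - [0,0,-0.006]
    - [0,0,-0.006]
    - [0,0,-0.006]
    - [0,0,-0.006]
    - [0,0,-0.006]
    - [0,0,-0.006]
    - [0,0,-0.006]
  grip: [0.35,0.35,0.35,0.35,0,0,0,0,0]
  newtons: 25

```text
t: 49.15
tool_pos: [0.4491, 0.0144, 0.0398]
tcp_rot: [3.14, -0.0, 1.537]
ft_force: [-1.2, 0.3, 9.3]
grip_width: 0.01
grip_force: 25.0
```

carry_out:
  delta_pos:
    - [0,0.5,0]
    - [0,1.5,0]
    - [0,2.8,0]
    - [0,4,0]
    - [0,5.2,0]
    - [0,6.4,0]
    - [0,7.6,0]
    - [0,8.8,0]
    - [0,9.8,0]
    - [0,10.6,0]
    - [0,11,0]
    - [0,11,0]
  delta_rot:
    - [0,0,0]
    - [0,0,0]
    - [0,0,0]
    - [0,0,0]
    - [0,0,0]
    - [0,0,0]
    - [0,0,0]
    - [0,0,0]
    - [0,0,0]
    - [0,0,0]
    - [0,0,0]
    - [0,0,0]
  grip: [0,0,0,0,0,0,0,0,0,0,0,0]

```text
t: 50.35
tool_pos: [0.5596, 0.0101, 0.0398]
tcp_rot: [3.14, 0.0, 1.537]
ft_force: [1.2, -2.1, 5.9]
grip_width: 0.0103
grip_force: 25.0
```

carry_out:
  delta_pos:
    - [0,0.5,0]
    - [0,1,0]
    - [0,1.5,0]
    - [0,2,0]
    - [0,2.4,0]
    - [0,2.8,0]
    - [0,3.2,0]
    - [0,3.4,0]
    - [0,3.4,0]
    - [0,3.4,0]
  delta_rot:
    - [0,0,0]
    - [0,0,0]
    - [0,0,0]
    - [0,0,0]
    - [0,0,0]
    - [0,0,0]
    - [0,0,0]
    - [0,0,0]
    - [0,0,0]
    - [0,0,0]
  grip: [0,0,0,0,0,0,0,0,0,0]

```text
t: 51.35
tool_pos: [0.5884, 0.0091, 0.0391]
tcp_rot: [-3.133, -0.001, 1.536]
ft_force: [-30.1, -1.1, 29.5]
grip_width: 0.01
grip_force: 25.0
```

carry_out:
  delta_pos:
    - [0,-0.3,0]
    - [0,-0.4,0]
    - [0,-0.5,0]
    - [0,-0.5,0]
    - [0,-0.5,-4]
    - [0,-0.5,-9]
    - [0,-3,-14]
    - [0,-7,-16]
    - [0,-12,-18]
    - [0,-12,-18]
    - [0,-12,-18]
  delta_rot:
    - [0,0,0]
    - [0,0,0]
    - [0,0,0]
    - [0,0,0]
    - [0,0,0]
    - [0,0,0]
    - [0,0,0]
    - [0,0,0]
    - [0,0,0]
    - [0,0,0]
    - [0,0,0]
  grip: [0,0.35,0.35,0.35,0.35,0.35,0.35,0.35,0.35,0.35,0.35]

```text
t: 52.45
tool_pos: [0.4725, 0.014, 0.22]
tcp_rot: [3.14, -0.002, 1.538]
ft_force: [1.4, -0.1, 0.4]
grip_width: 0.0329
grip_force: 0.0
```

```bash
python3 -c "
from h import *
n='side'; ims=look('z',[('side',130,260,190,320),('side',120,200,290,370)])
mv(); d=ims[n][1]; C=cloud(n,d); a=np.radians(2.3)
X=C[...,:2]-np.array([.734,.0225]); u=X[...,0]*np.cos(a)-X[...,1]*np.sin(a); v=X[...,0]*np.sin(a)+X[...,1]*np.cos(a)
m=(C[...,2]>.035)&(C[...,2]<.06)&(u<-.125)&(u>-.20)&(abs(v)<.05)
print('bar u',np.percentile(u[m],[2,10,50,90]).round(4),m.sum())
m=(C[...,2]>.060)&(C[...,2]<.072)&(u<-.09)&(u>-.13)&(abs(v)<.12)
print('front u',np.percentile(u[m],[2,10,50,90]).round(4),m.sum())
m=(C[...,2]>.118)&(C[...,2]<.14)&(abs(C[...,0]-.646)<.02)&(abs(C[...,1]-.117)<.02); print('knob',C[m].mean(0).round(4))
parts(ims,0.011,TT)"
```

```text
t 52.5 [473.2  13.6 218.9] yaw 88.1 w 32.8 gf 0.0 F [-0.4  0.2  0.7]
bar u [-0.1504 -0.1499 -0.1456 -0.1325] 134
front u [-0.1109 -0.1103 -0.1084 -0.1062] 141
knob [0.6457 0.1183 0.1288]
side n 100 rect [ 456. -365.] [32. 61.] long 178 pca 177 mean [ 455. -365.   18.] ztop 20 px [345 150]
side n 71 rect [ 462. -302.] [25. 28.] long 136 pca 110 mean [ 462. -302.   27.] ztop 28 px [339 160]
side n 80 rect [ 463. -245.] [22. 40.] long 168 pca 173 mean [ 463. -243.   24.] ztop 26 px [334 170]
top n 74 rect [ 463. -245.] [15. 37.] long 179 pca 178 mean [ 461. -244.   26.] ztop 28 px [383 225]
top n 77 rect [ 461. -303.] [24. 24.] long 91 pca 135 mean [ 460. -303.   28.] ztop 30 px [400 225]
top n 146 rect [ 457. -366.] [30. 62.] long 176 pca 176 mean [ 455. -366.   19.] ztop 22 px [419 227]
```

View pics/z.png

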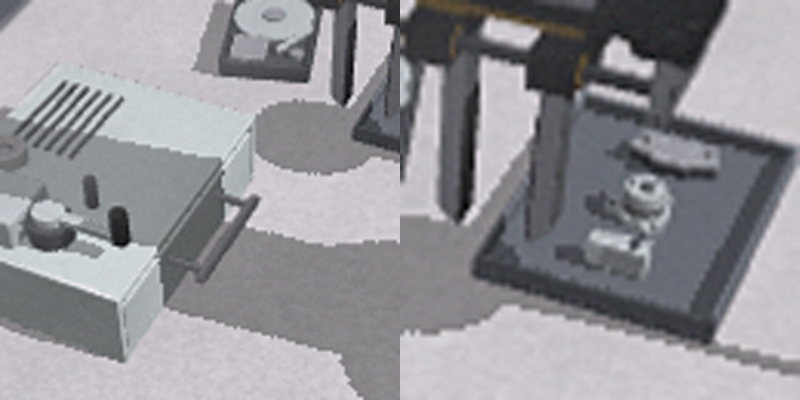

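The drawer is home and the lever, at (120,225), is at rest. Yoke (680,155), motor (645,200) and comb (618,255) lie in the tray, so I hand in.

```bash
python3 -c "
from h import *
print(env.finish_job())"
```

```text
the job is handed in; nothing more can be done
None
```

I handed the job in at about 52 s of the 210 s. The motor, yoke and comb were aired and now lie in the grey tray, the empty drawer is home, the air lever is back at rest, and the gripper is clear. The hand-in returned no verdict.

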